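# Shut the clamp-lid jar and lock it with its C-pin

### The arm

A 6-joint arm with a two-finger parallel gripper is mounted at the origin on the work surface. World frame = base frame: x ahead of the robot, y to its left, z up, the work surface at z = 0. Lengths are in mm, angles in rad, forces in N, time in s.
With the tool pointing down it reaches from about 400 to 925 mm from the base axis. Payload 12.5 kg.
Tool frame: the origin (TCP) lies midway between the tips of the shut fingers; the grasp point (between the pads) lies env.grasp_offset behind it (env.grasp_offset is the distance from the TCP to the grasp point, in mm); x points along the fingers, y is the direction in which the jaws open and shut, and the axes are right-handed (so a half turn about x gives the same grasp; the last joint's range is limited). The gripper opens to 95 mm and grips with 3 to 60 N. Pads are 20 mm wide; open, the fingers measure 119 mm over their backs; the gripper's body (75 mm by 180 mm) begins 59 mm behind the grasp point.
Start: joints at [-1.269, 0.491, 1.559, -0, 1.092, -0.106], TCP at [247.894, -573.758, 186.861] pointing down, gripper open.
Joint ranges: [-3.1, 3.1], [-0.84, 2.19], [0.05, 2.79], [-1.13, 4.28], [0.06, 2.93], [-2.69, 2.69]. Speed limits (rad/s): [2.22, 2.22, 2.79, 3.14, 3.14, 3.14].

### API

Orientations are given as [roll, pitch, yaw] about the fixed x, y, z axes, in that order (R = Rz(yaw) Ry(pitch) Rx(roll)).
In Python, from cell import env gives the robot as it stands.
- The arm moves only by the tool apply_moves, never from a script. Its arguments are lists of equal length, an entry for each row: "offset": the shift along the world's x, y, z in units of 25 mm (1.0 is 25 mm), a list of three; "yaw": the turn about the world's z in units of 6 degrees (1.0 is 6 degrees); "jaw": the closure, from -1 (fully open) to 1 (shut), so that 0 is half open. A call has 1 to 20 rows; each row is the pose to reach, as a shift and turn from the pose measured when the call began; what a row does not reach only later rows make up. A row lasts 1/8 s, in which the tool goes at most 62.5 mm and 10.7 degrees, less where a joint would pass 70% of its speed; a pose out of reach is approached as far as the arm can. A call with a gripper value outside its range is refused whole. The fingers move at their own pace and stop on an object; the grip force is fixed at half the most. Time passes only in rows, so rows that repeat a pose let the fingers close. It gives the time, the measured TCP pose, the force and the opening at its end, in the units of the state.
- env.state(): the state, without advancing time (a new reading comes with each control period).
- env.read_camera(name): name is "side" or "top" or "wrist"; returns a dict with "frame" (400x640x3 uint8, red, green, blue), "fx", "fy", "cx", "cy" (pixels), "xyz" and "rotation" of the camera in the world; the wrist camera has in their place "hand_eye" (4x4, takes a point from camera to tool coordinates, whose origin is the TCP and whose axes are the tool frame's). Camera axes: x right, y down, z forward; pixel columns grow to the right and rows downward; lengths in mm; the calibration is good to about 2 mm. The wrist camera is an equidistant fisheye: a pixel r from the principal point sees the ray r / f radians off the axis. A picture is of the moment at which its call begins: read the wrist's pose just before it. There is no depth.
- env.job_done(): hands the job in, once; it reports no verdict.
The state is a dict: "t": time; "joints": joint angles; "qvel": joint speeds; "tau": joint torques, N m; "eef_pos": TCP position; "tcp_rot": TCP orientation; "ft_force": force on the tool from outside, world axes, zero at the start; "moment": the same for the moment, N m; "opening": opening from 0.0 (shut) to 1.0 (fully open).
Only numpy, scipy, OpenCV 4.12 (cv2) and the standard library are available. Lean on these libraries where they do the work, as an engineer would, in place of code of your own. Each camera call takes 0.05 s, during which the arm holds its last target.

### The job

Shut the turquoise jar's lid first. Then lift the C-shaped locking pin out of its wooden keeper by the bare curve, lay it flat on the bare sill and let go of it; take it again by its wooden handle and, turning it along its own arc, pass it tip first through the steel ring that stands up through the shut lid's front tab, until the ring sits near the middle of the curve. Leave the pin lying flat on the shut lid, and do not knock the other things on the sill about.

Things in the scene. Friction and masses are not known exactly. Their poses are not given: they have to be found in the camera images.
- jar: Turquoise ceramic jar, 110 mm across, 105 mm high, fixed. Origin under its centre on the sill; z up, -x towards its front (the ring side). Its flat lid (see lid) is hinged at the back. Shut, the lid's top face is 117 mm above the sill and the ring stands up through a slot in the lid's steel front tab.
- jar_ring (a point): Centre of the hole of the upright steel ring fixed to the jar's front, 125 mm above the sill. Hole 17 mm across, bar 5 mm thick, 28 mm over all. Axes as the jar's: y is the hole's axis, x points from the ring to the jar's upright axis, 75 mm away. The shut lid's top face is 8 mm below this point and flat from the ring back to the hinge.
- lid (a joint): Lid angle, rad: 0 shut (a stop), positive open, front raised; starts at 0.5 to 0.9. Level hinge line along the jar's y, 64 mm behind the jar's axis, 105 mm above the sill. Disc 120 mm across, 12 mm thick, cork beneath, no knob; the tab is 40 mm wide and reaches 24 mm in front of the ring centre. Stiff hinge, stays where left; pressing down on top 80 mm from the hinge takes about 2 to 6 N.
- lid_mid (a point): Centre of the lid's flat top face; moves with the lid (64 mm from the hinge line). Lid shut: 75 mm along +x of the ring centre and 8 mm below it.
- pin: Locking pin, 45 g: a half circle of 6 mm round steel bar (mean radius 40 mm) in a level plane, with an upright wooden handle at one end. Origin: middle of the handle's underside, flush with the bar's underside; z up. Seen from above the bar runs counter-clockwise from the handle through the middle of the curve to the tip. Starts level in the keeper, bar centre 38 mm above the sill.
- pin_handle (a point): Centre of the pin's handle, a block 14 mm (x) by 24 mm (y) by 40 mm (z); axes as the pin's. In this frame (mm) the bar leaves the handle at (0, 8, -17), its arc centre is (-40, 8, -17), mid-curve (-40, 48, -17), tip (-80, 8, -17). Lying flat, this point is 20 mm above the surface.
- pin_mid (a point): On the bar's centre line at the middle of the pin's curve; axes as the pin's. The bar runs along x here, with free room on both sides to grip it.
- pin_tip (a point): Free tip of the pin's bar (round end, 6 mm thick).
- pin_arc (a point): Centre of the pin's half circle, in the plane of the bar; empty air.
- keeper: Dark wooden keeper, fixed. Origin on the sill under the parked handle, axes as the parked pin's. Socket round the handle (2.5 mm play, 8 mm walls, floor 35 mm and wall tops 77 mm high) is open only to +y and above, so fingers cannot reach the handle; two 10 mm posts carry the bar 40 degrees from its ends. Base 8 mm thick, x -95 to 27, y -27 to 43 mm. Lift straight up 45 mm to free the pin.
- timer_c (a point): Stainless egg timer, 64 mm across, 58 mm high; its centre. A bystander, to be left alone.
- jam_c (a point): Glass jam jar, 66 mm across, 95 mm high; its centre. A bystander, to be left alone.
- dish_c (a point): Small porcelain dish, 90 mm across, 28 mm high; its centre. A bystander, to be left alone.
- dipper_c (a point): Wooden honey dipper, lying, about 150 mm long, 26 mm thick; its centre. A bystander, to be left alone.
- mug_c (a point): White mug, 80 mm across, 90 mm high; its centre. A bystander, to be left alone.
- pot_c (a point): Terracotta pot, 90 mm across, 80 mm high; its centre. A bystander, to be left alone.
- tin_c (a point): Plain tin, 56 mm across, 70 mm high; its centre. A bystander, to be left alone.
There are look-alikes about, which are no part of the job. There is more than one size of the jar; the job needs the larger.

How it is judged:
By the outcome, as a careful person would: the job done as asked, in the order asked, and still so for the second after the job is handed in, with the robot touching nothing.
It also fails if it takes over 72 s, if anything falls off the work surface, if the arm or the gripper's body presses on something with over 40 N, if the wrist force passes 120 N, or if a joint passes its speed limit or range.

## Working session

There is one attempt and no reset: what is moved stays moved. The work goes in short steps, Python scripts to look and compute and a tool call to move; the robot and the scene stay as the last step left them, time stands still between calls to the robot, and variables do not carry over. Pictures are saved under pics/ and viewed, and the job is handed in when it is done.

Besides the shell and the picture viewer there is one more tool, called as name(argument=value, ...) on one line, values as JSON. apply_moves: Moves the arm, as the interface text tells. Its arguments: {"type":"object","properties":{"offset":{"type":"array"},"yaw":{"type":"array"},"jaw":{"type":"array"}},"required":["offset","yaw","jaw"]}

```bash
ls; mkdir -p pics; python3 - <<'E'
from cell import env
import cv2
print(env.state(), env.grasp_offset)
for n in ["side","top","wrist"]:
    c=env.read_camera(n); cv2.imwrite(f"pics/{n}0.png",c["frame"][:,:,::-1])
    print(n,{k:v for k,v in c.items() if k!="frame"})
E
```

```text
pics
{'t': 0.0, 'joints': array([-1.26859523e+00,  4.91579476e-01,  1.55946717e+00,  2.72807249e-05,
        1.09168408e+00, -1.05609277e-01]), 'qvel': array([-1.09847488e-03,  1.60954148e-03, -1.15329300e-03, -9.56942810e-05,
        1.95529562e-04,  3.26828246e-04]), 'tau': array([-1.20783579e-04, -6.12645078e+01, -2.58183450e+01,  6.93712919e-02,
        4.82155848e-02, -1.51676049e-04]), 'eef_pos': array([ 247.81390034, -573.46727999,  186.24328952]), 'tcp_rot': array([-1.69766178,  1.569658  ,  1.85172866]), 'ft_force': array([-0.02455534,  0.70750744, -0.06572885]), 'moment': array([-0.0633354 ,  0.00126791, -0.00912708]), 'opening': 1.0004462469480055} 18.8
side {'fx': 361.6616531075472, 'fy': 361.6616531075472, 'cx': 314.89795909661376, 'cy': 203.7413681311961, 'xyz': array([176.99626748, 671.74668536, 710.90388776]), 'rotation': array([-2.22475018e+00, -1.18152979e-03, -2.63697183e+00])}
top {'fx': 457.1434894831801, 'fy': 457.1434894831801, 'cx': 319.1312389034076, 'cy': 203.2684284515986, 'xyz': array([ 398.67473861,  -38.56418405, 1330.66328566]), 'rotation': array([-3.01407193, -0.00779473, -1.59177898])}
wrist {'fx': 309.70691628693146, 'fy': 309.70691628693146, 'cx': 330.1754509475345, 'cy': 198.5399598861882, 'hand_eye': array([[ 4.88690145e-04, -2.52825155e-01,  9.67511861e-01,
        -1.98537307e+02],
       [ 9.99999358e-01, -8.65494790e-04, -7.31266163e-04,
         1.10090190e+00],
       [ 1.02225896e-03,  9.67511598e-01,  2.52824570e-01,
        -7.13106296e+01],
       [ 0.00000000e+00,  0.00000000e+00,  0.00000000e+00,
         1.00000000e+00]])}
```

View pics/top0.png

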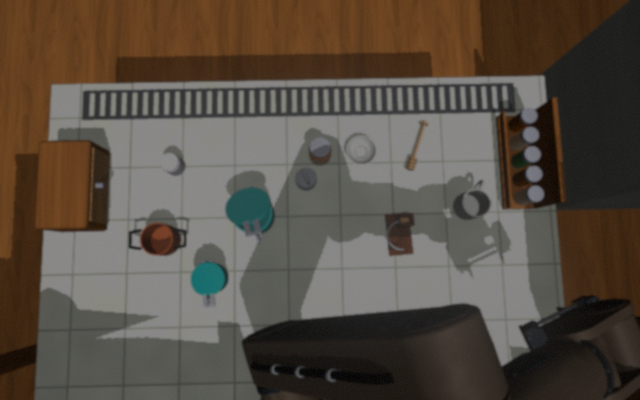

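View pics/side0.png

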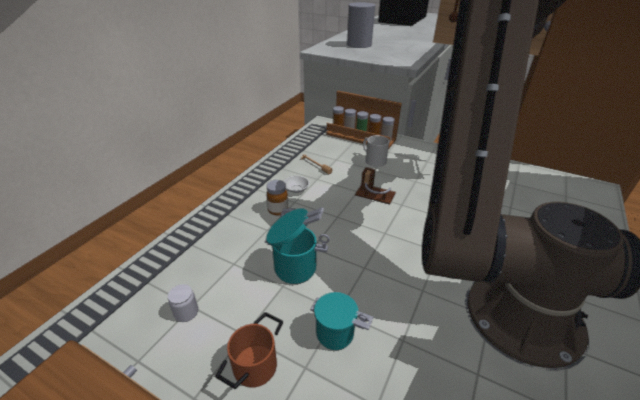

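View pics/wrist0.png

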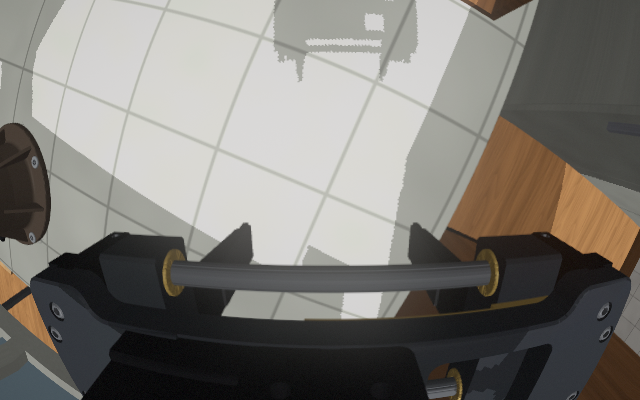

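The top view shows the larger jar at about (250,210) with its lid open, the keeper and pin at (400,233), the small look-alike jar at (208,280), and the timer at (306,178). I'll zoom in on these.

```bash
cat > h.py <<'E'
import numpy as np, cv2
from scipy.spatial.transform import Rotation as R
from cell import env
def grab(n,save=None):
    s=env.state(); c=env.read_camera(n); c["name"]=n
    if n=="wrist":
        T=np.eye(4);T[:3,:3]=R.from_euler("xyz",s["tcp_rot"]).as_matrix();T[:3,3]=s["eef_pos"]
        M=T@c["hand_eye"]
    else:
        M=np.eye(4);M[:3,:3]=R.from_euler("xyz",c["rotation"]).as_matrix();M[:3,3]=c["xyz"]
    c["M"]=M
    if save: cv2.imwrite(f"pics/{save}.png",c["frame"][:,:,::-1])
    return c
def ray(c,u,v):
    x=(u-c["cx"])/c["fx"];y=(v-c["cy"])/c["fy"]
    if c["name"]=="wrist":
        r=np.hypot(x,y); k=np.sin(r)/max(r,1e-9); d=np.array([x*k,y*k,np.cos(r)])
    else: d=np.array([x,y,1.]); d/=np.linalg.norm(d)
    return c["M"][:3,3],c["M"][:3,:3]@d
def onz(c,u,v,z):
    o,d=ray(c,u,v); return o+d*(z-o[2])/d[2]
def tri(*rs):
    A=0;b=0
    for o,d in rs:
        P=np.eye(3)-np.outer(d,d);A=A+P;b=b+P@o
    p=np.linalg.solve(A,b); return p,[np.linalg.norm((np.eye(3)-np.outer(d,d))@(p-o)) for o,d in rs]
def proj(c,p):
    q=np.linalg.inv(c["M"])@np.append(p,1);q=q[:3]
    if c["name"]=="wrist":
        t=np.arctan2(np.hypot(q[0],q[1]),q[2]);n=np.hypot(q[0],q[1])
        return c["cx"]+c["fx"]*t*q[0]/n,c["cy"]+c["fy"]*t*q[1]/n
    return c["cx"]+c["fx"]*q[0]/q[2],c["cy"]+c["fy"]*q[1]/q[2]
def crop(c,x0,y0,x1,y1,k,save):
    f=cv2.resize(c["frame"][y0:y1,x0:x1,::-1],None,fx=k,fy=k,interpolation=cv2.INTER_CUBIC)
    cv2.imwrite(f"pics/{save}.png",f)
E
python3 - <<'E'
from h import *
a=grab("top");b=grab("side")
crop(a,180,150,300,310,5,"t1");crop(a,360,190,440,270,7,"t2");crop(b,230,190,390,360,4,"s1");crop(b,330,140,410,220,7,"s2")
for n,u,v in [("jar",250,210),("keeper",400,233),("small",208,280)]: print(n,onz(a,u,v,50))
E
```

```text
jar [547.42032383 143.0382108   50.        ]
keeper [ 474.04301654 -277.02237471   50.        ]
small [355.31459745 259.13773614  50.        ]
```

View pics/t1.png

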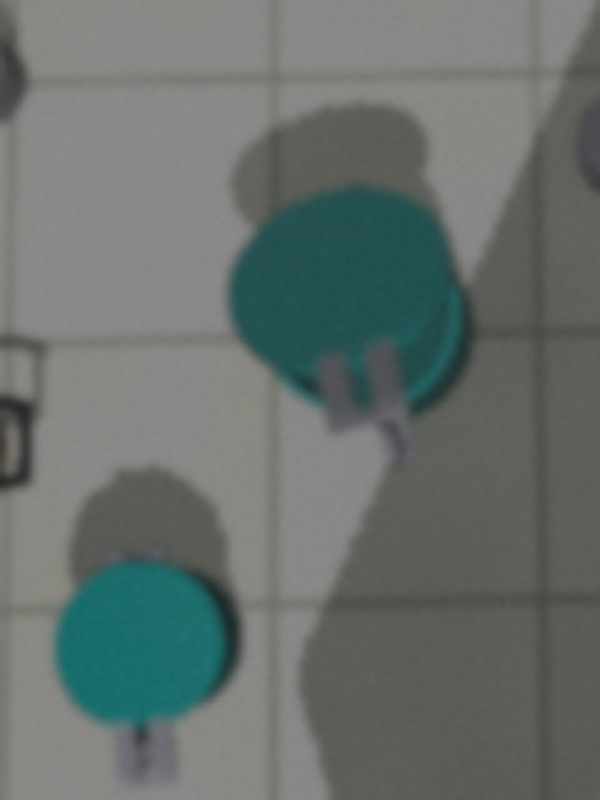

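View pics/t2.png

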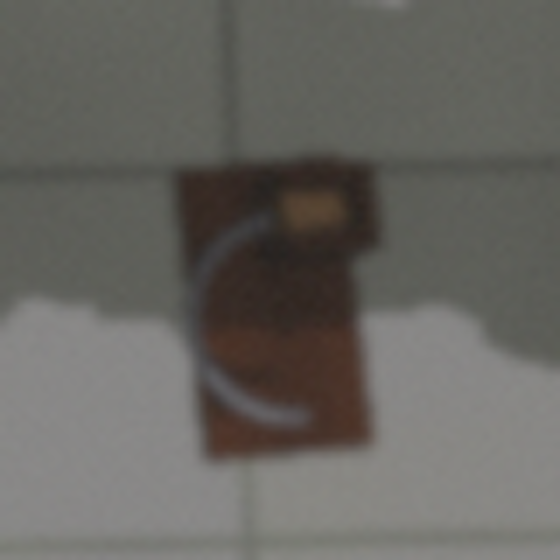

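View pics/s1.png

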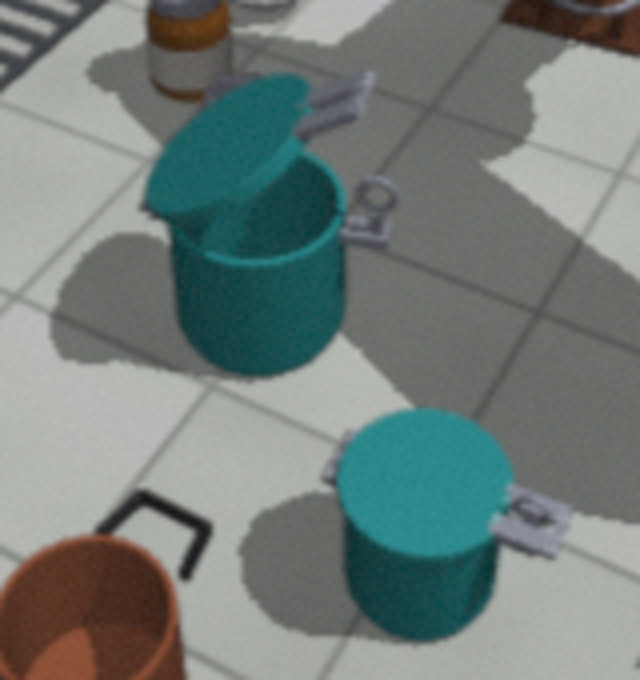

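View pics/s2.png

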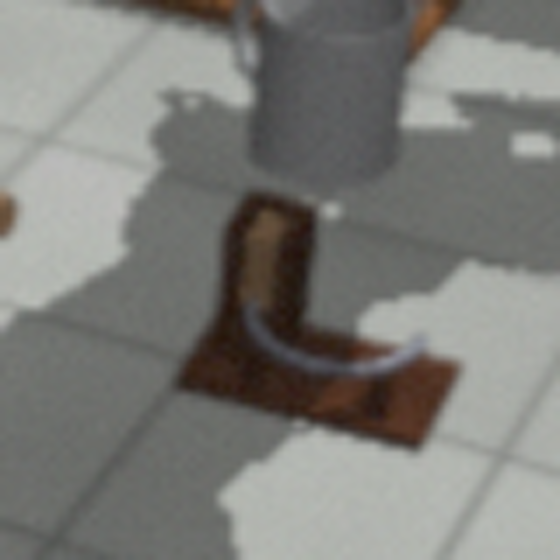

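```bash
python3 - <<'E'
from h import *
a=grab("top");b=grab("side")
print("ring side",onz(b,230+376/4,190+195/4,125),"ring top",onz(a,180+397/5,150+432/5,125))
# pin: t2 points on bar plane z=38
for n,u,v in [("handletop",313,210),("mid",197,325),("tip",308,418),("near handle",270,218)]:
    print(n,onz(a,360+u/7,190+v/7,75 if n=="handletop" else 38))
for n,u,v in [("handletop",262,215),("tip",418,343)]:
    print("side",n,onz(b,330+u/7,140+v/7,75 if n=="handletop" else 38))
print("jar bottom side",[onz(b,230+u/4,190+v/4,0) for u,v in [(258,378)]])
# rim right in top
r=R.from_euler("xyz",env.state()["tcp_rot"]).as_matrix();print(r.round(3))
for n,u,v in [("timer",306,178),("jam",320,150),("dish",360,148),("dipper",417,145),("mug",470,204)]: print(n,onz(a,u,v,40))
E
```

```text
ring side [461.35768575 110.94746522 125.        ] ring top [468.28216634 107.82079136 125.        ]
handletop [ 508.16046094 -286.95750155   75.        ]
mid [ 465.74948918 -245.26290942   38.        ]
tip [ 427.45075626 -288.49454436   38.        ]
near handle [ 508.48549285 -276.65901996   38.        ]
side handletop [ 512.81260566 -294.45523537   75.        ]
side tip [ 427.15628398 -282.9188968    38.        ]
jar bottom side [array([508.73861001, 174.93406823,   0.        ])]
[[-0.     0.397 -0.918]
 [ 0.    -0.918 -0.397]
 [-1.    -0.    -0.   ]]
timer [637.66947133 -15.99644142  40.        ]
jam [719.02413377 -57.86086409  40.        ]
dish [ 722.74118308 -173.70726519   40.        ]
dipper [ 728.49962069 -339.31887654   40.        ]
mug [ 553.21044121 -482.45710651   40.        ]
```

apply_moves(offset=[[0,0,2],[1,2,3],[3,5.5,3],[5.9,10.9,3],[5.9,10.9,3],[5.9,10.9,3],[5.9,10.9,3],[5.9,10.9,3]], yaw=[0,0,0,0,0,0,0,0], jaw=[-1,-1,-1,-1,-1,-1,-1,-1])

```text
t: 1.35
eef_pos: [395.5, -301.3, 261.9]
tcp_rot: [1.567, 1.57, -1.166]
ft_force: [0.3, -0.5, 0.4]
opening: 0.998
```

```bash
python3 - <<'E'
from h import *
a=grab("wrist","w1");print(env.state()["eef_pos"],env.state()["t"])
np.save("w1.npy",a["M"])
print([proj(a,p) for p in [(508,-287,75),(427,-288,38),(466,-246,38)]])
E
```

```text
[ 395.20375209 -301.87658484  261.75481188] 1.4
[(np.float64(355.1229821182386), np.float64(89.4601177851596)), (np.float64(329.74576703912084), np.float64(146.52166181962855)), (np.float64(312.5997925139367), np.float64(108.23006062696338))]
```

View pics/w1.png

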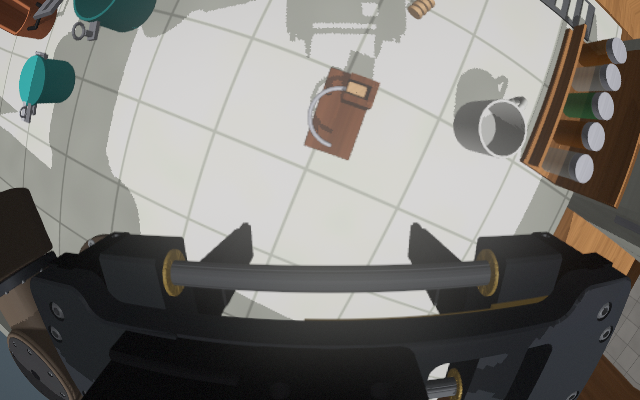

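The wrist view shows the pin and keeper at (340,115) with the handle top at (356,90), about where I predicted. The larger jar's ring is at (80,30).

```bash
python3 - <<'E'
import cv2
f=cv2.imread("pics/w1.png")
cv2.imwrite("pics/w1c.png",cv2.resize(f[55:170,290:395],None,fx=5,fy=5,interpolation=cv2.INTER_CUBIC))
E
```

```text
(no output)
```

View pics/w1c.png

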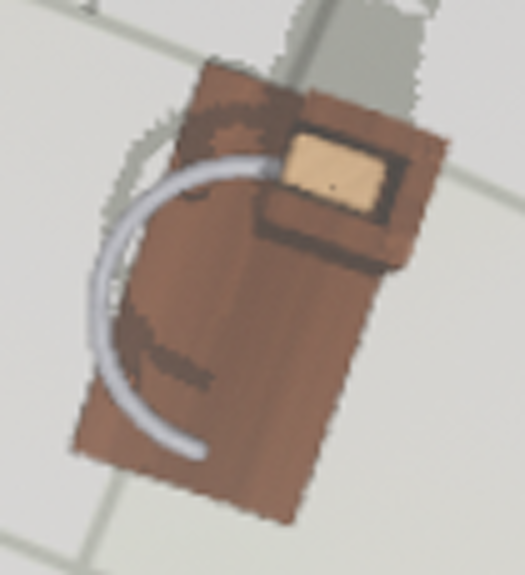

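```bash
python3 - <<'E'
from h import *
from scipy.optimize import least_squares
a=grab("wrist")
P=np.array([onz(a,290+u/5-.4,55+v/5-.4,38)[:2] for u,v in [(265,168),(220,169),(175,188),(131,230),(105,280),(100,320),(115,370),(147,412),(198,451)]])
s=least_squares(lambda q:np.hypot(*(P-q[:2]).T)-q[2],[467,-285,40]);print("circle",s.x,s.fun.round(1))
c=s.x[:2]
T=onz(a,290+205/5-.4,55+454/5-.4,38)[:2]
print("tip",T,"ang",np.degrees(np.arctan2(*(c-T)[::-1])))
H=np.array([onz(a,290+u/5-.4,55+v/5-.4,75)[:2] for u,v in [(300,134),(386,163),(374,214),(284,180)]])
print("handle top",H.round(1),H.mean(0))
e1=H[1]-H[0];e2=H[2]-H[1]; print(np.degrees(np.arctan2(*e1[::-1])),np.degrees(np.arctan2(*e2[::-1])),np.hypot(*e1),np.hypot(*e2))
h=H.mean(0)
print("arc->handle", np.degrees(np.arctan2(*(h-c)[::-1]))+np.degrees(np.arctan2(8,40)))
E
```

```text
circle [ 468.92513016 -285.04083065   39.90164292] [-0.1  0.3 -0.2 -0.6  0.3  0.8 -0.1 -0.9  0.5]
tip [ 428.59022935 -289.05860621] ang 5.688490797955386
handle top [[ 514.2 -277.5]
 [ 516.3 -299.7]
 [ 503.3 -302.1]
 [ 502.  -278.5]] [ 508.96129088 -289.44210972]
-84.60957421965884 -169.51144097181978 22.309896373223257 13.249928311608937
arc->handle 5.036449830140894
```

apply_moves(offset=[[0.2,2,0],[0.4,4,0],[0.6,6,0],[1,8,0],[1.4,10,0],[1.4,11.7,0],[1.4,11.7,0],[1.4,11.7,0],[1.4,11.7,0],[1.4,11.7,0]], yaw=[1.7,3.4,5.1,6.8,8.5,10.2,11.1,11.1,11.1,11.1], jaw=[0,1,1,1,1,1,1,1,1,1])

```text
t: 2.7
eef_pos: [430.0, -10.4, 261.6]
tcp_rot: [-1.144, 1.571, -2.719]
ft_force: [-0.2, -0.2, -0.5]
opening: 0.021
```

```bash
python3 - <<'E'
from h import *
a=grab("wrist","w2");s=env.state();print(s["eef_pos"],s["t"],R.from_euler("xyz",s["tcp_rot"]).as_matrix().round(3))
np.save("w2.npy",a["M"])
print(proj(a,(464,109,125)))
E
```

```text
[430.04783201 -10.27987481 261.62867192] 2.75 [[-0.     1.    -0.004]
 [-0.    -0.004 -1.   ]
 [-1.    -0.     0.   ]]
(np.float64(360.79996487874433), np.float64(74.49204103095843))
```

View pics/w2.png

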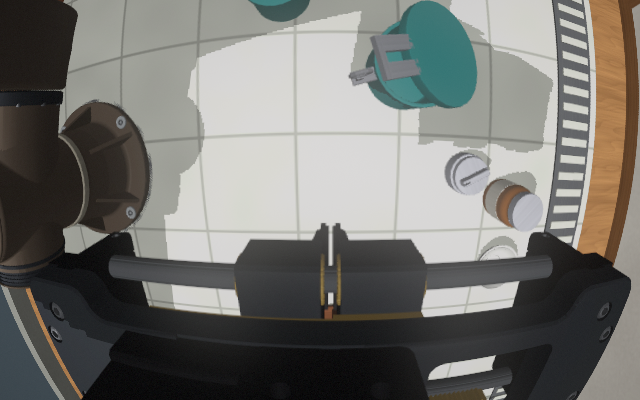

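The wrist view shows the jar at about (400,75), its tab at (395,55), and the ring at about (365,74).

```bash
python3 - <<'E'
import cv2
f=cv2.imread("pics/w2.png")
cv2.imwrite("pics/w2c.png",cv2.resize(f[0:115,335:485],None,fx=5,fy=5,interpolation=cv2.INTER_CUBIC))
E
```

```text
(no output)
```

View pics/w2c.png

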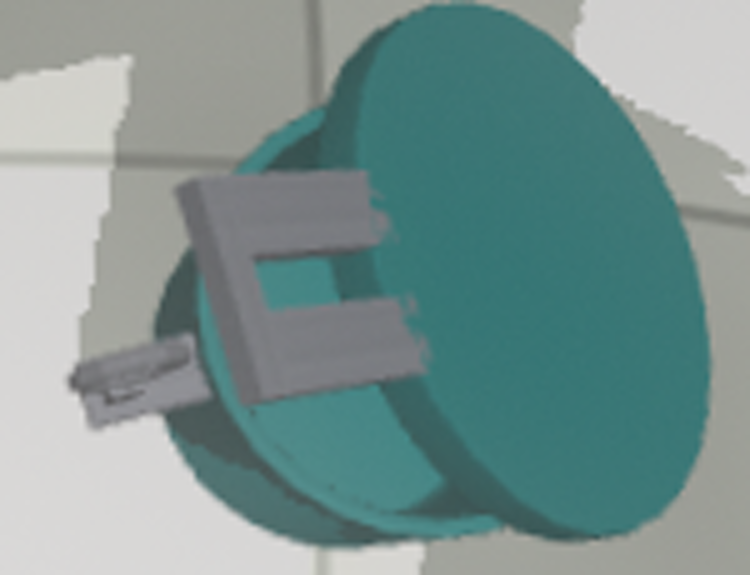

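apply_moves(offset=[[1.5,2.2,0],[3,4.2,0],[3.96,5.45,0],[3.96,5.45,0],[3.96,5.45,-1],[3.96,5.45,-1.8],[3.96,5.45,-2.4],[3.96,5.45,-3],[3.96,5.45,-3.5],[3.96,5.45,-4],[3.96,5.45,-4.4],[3.96,5.45,-4.8],[3.96,5.45,-5.1],[3.96,5.45,-5.4],[3.96,5.45,-5.5],[3.96,5.45,-5.6],[3.96,5.45,-5.6]], yaw=[0,0,0,0,0,0,0,0,0,0,0,0,0,0,0,0,0], jaw=[1,1,1,1,1,1,1,1,1,1,1,1,1,1,1,1,1])

```text
t: 4.88
eef_pos: [529.1, 126.0, 121.6]
tcp_rot: [-0.235, 1.571, -1.81]
ft_force: [0.8, -0.3, 0.4]
opening: -0.0
```

```bash
python3 - <<'E'
from h import *
s=env.state();print(s["eef_pos"],s["ft_force"])
b=grab("side");crop(b,230,190,390,360,4,"s3")
E
```

```text
[529.10633469 125.98135236 121.59488913] [ 0.76429809 -0.27585558  0.36561481]
```

View pics/s3.png

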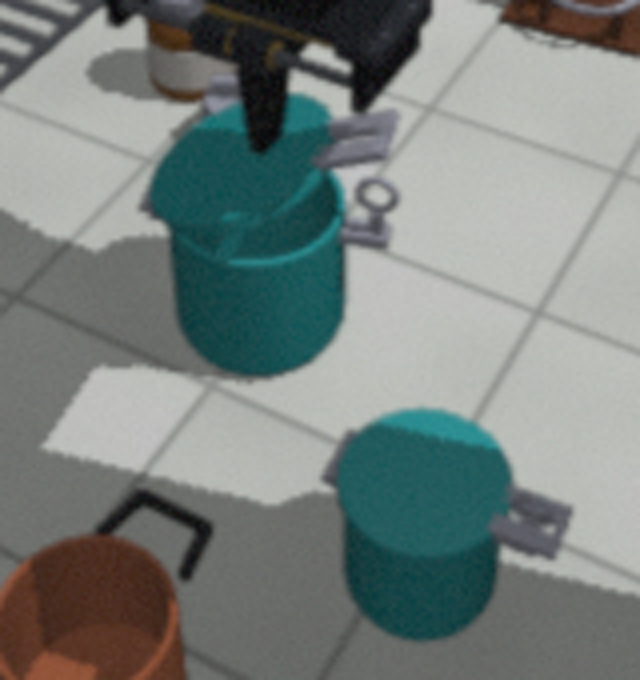

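```bash
python3 - <<'E'
from h import *
b=grab("side");s=env.state();u,v=proj(b,s["eef_pos"]);print((u-230)*4,(v-190)*4)
a=grab("wrist","w3")
for p in [(529,126,121),(529,126,160),(464,109,125)]:
    u,v=proj(b,p);print((u-230)*4,(v-190)*4)
E
```

```text
264.9240507903771 176.75487266385232
265.0755137521346 177.60556466586195
263.0725029668772 128.30880571181933
373.58600866440634 191.55101733755794
```

View pics/w3.png

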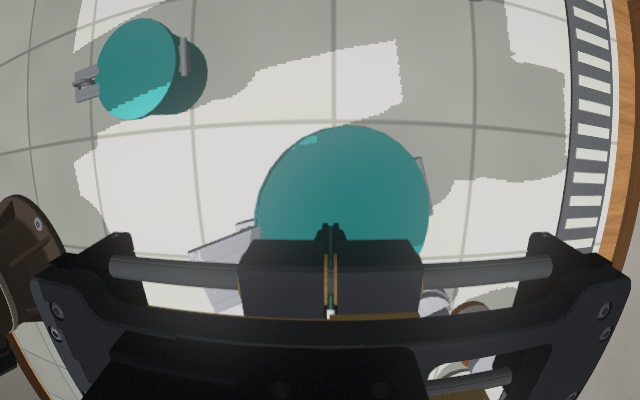

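```bash
python3 - <<'E'
from h import *
b=grab("side");crop(b,230,190,390,360,4,"s4");a=grab("top");crop(a,180,150,340,270,5,"t4")
print(env.state()["t"])
E
```

```text
5.125
```

View pics/s4.png

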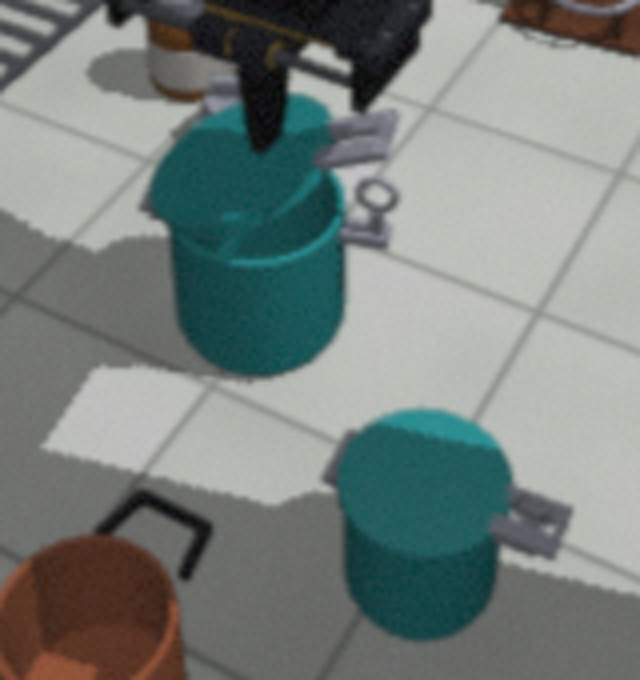

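View pics/t4.png

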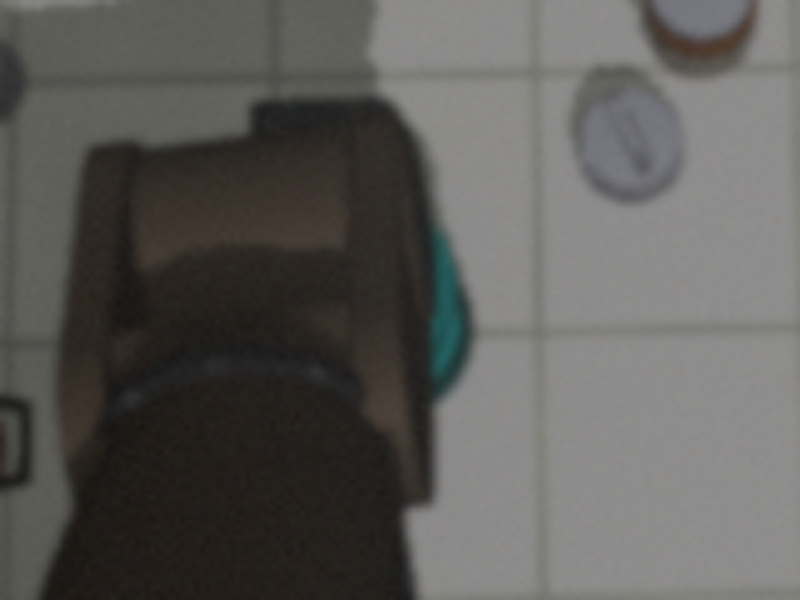

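```bash
python3 - <<'E'
from h import *
import math
b=grab("side");f=cv2.resize(b["frame"][190:360,230:390,::-1],None,fx=4,fy=4).copy()
ps=math.radians(15);ring=np.array([464,109,0]);ex=np.array([math.cos(ps),math.sin(ps),0]);ey=np.array([-ex[1],ex[0],0]);ez=np.array([0,0,1])
j=ring+75*ex;hg=ring+139*ex+105*ez
def draw(ps_,col):
    for p in ps_:
        u,v=proj(b,p);cv2.circle(f,(int((u-230)*4),int((v-190)*4)),1,col,-1)
A=np.linspace(0,2*np.pi,60)
draw([j+105*ez+55*(np.cos(a)*ex+np.sin(a)*ey) for a in A],(0,0,255))
draw([j+55*(np.cos(a)*ex+np.sin(a)*ey) for a in A],(0,0,255))
for th,c in [(0,(0,255,255)),(.4,(255,0,255))]:
    u_=-ex*math.cos(th)+ez*math.sin(th);n=ez*math.cos(th)+ex*math.sin(th)
    draw([hg+12*n+64*u_+60*(np.cos(a)*u_+np.sin(a)*ey) for a in A],c)
draw([env.state()["eef_pos"]],(255,255,255))
cv2.imwrite("pics/o1.png",f)
E
```

```text
(no output)
```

View pics/o1.png

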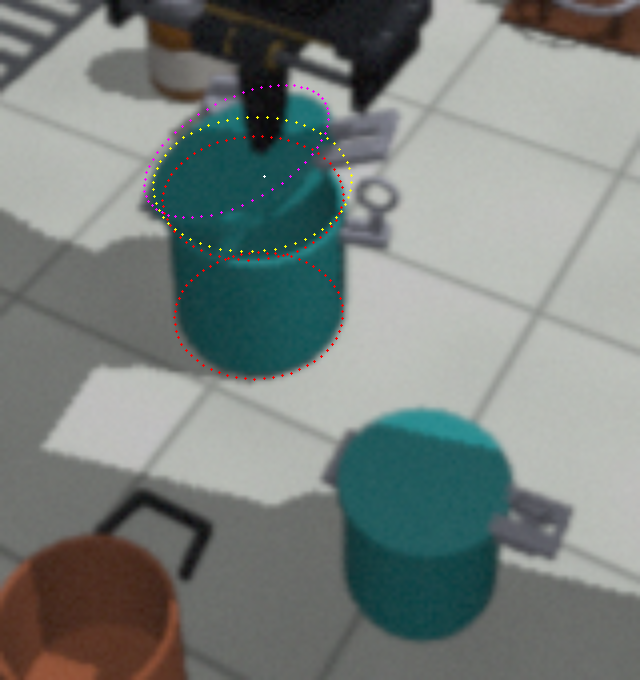

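```bash
python3 - <<'E'
from h import *
a=grab("wrist")
s=env.state();Rm=R.from_euler("xyz",s["tcp_rot"]).as_matrix()
for d in (0,-10,-18.8,-25,-40):
    print(d,proj(a,s["eef_pos"]+Rm@np.array([d,0,0])),proj(a,s["eef_pos"]+Rm@np.array([d,0,-10])))
crop(a,270,180,390,270,6,"w4");print(s["t"],s["ft_force"])
E
```

```text
0 (np.float64(328.96043191921905), np.float64(224.49177731287864)) (np.float64(328.9291051529124), np.float64(210.39908596753048))
-10 (np.float64(328.88448183181424), np.float64(229.6033995827209)) (np.float64(328.8498761344154), np.float64(214.9175063612838))
-18.8 (np.float64(328.81167687375927), np.float64(234.51290503261305)) (np.float64(328.77369884677216), np.float64(219.26983854639005))
-25 (np.float64(328.75663960537224), np.float64(238.23052077137814)) (np.float64(328.7159575411256), np.float64(222.57406794602161))
-40 (np.float64(328.6088056166422), np.float64(248.24319256952816)) (np.float64(328.56016749306747), np.float64(231.51175802171835))
5.225 [0.69983113 0.53083634 0.73981694]
```

View pics/w4.png

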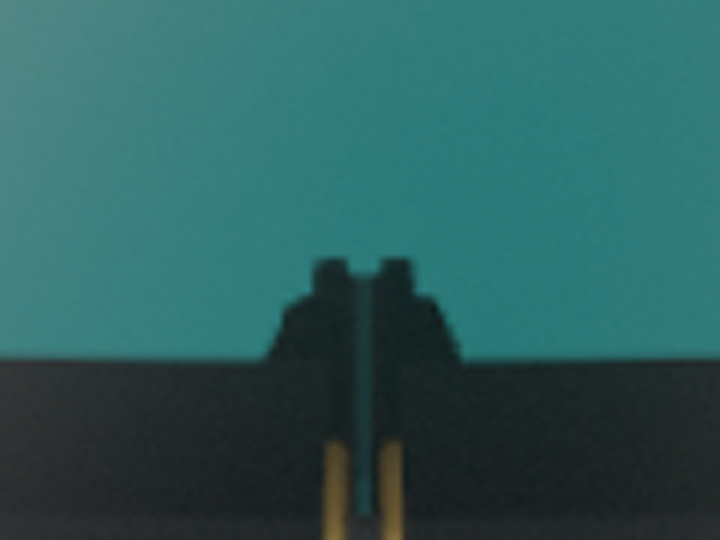

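apply_moves(offset=[[0,0,-0.1],[0,0,-0.2],[0,0,-0.3],[0,0,-0.3]], yaw=[0,0,0,0], jaw=[1,1,1,1])

```text
t: 5.72
eef_pos: [529.0, 126.0, 113.8]
tcp_rot: [-1.259, 1.57, -2.834]
ft_force: [0.7, 0.4, 0.9]
opening: 0.006
```

```bash
python3 - <<'E'
from h import *
b=grab("side");crop(b,230,190,390,360,4,"s5");s=env.state();print(s["t"],s["ft_force"],s["moment"],s["eef_pos"])
E
```

```text
5.775 [-0.53070953 -0.21118177  0.89721919] [ 0.00909422 -0.11678508  0.01922518] [529.015223   125.98359903 113.91559481]
```

View pics/s5.png

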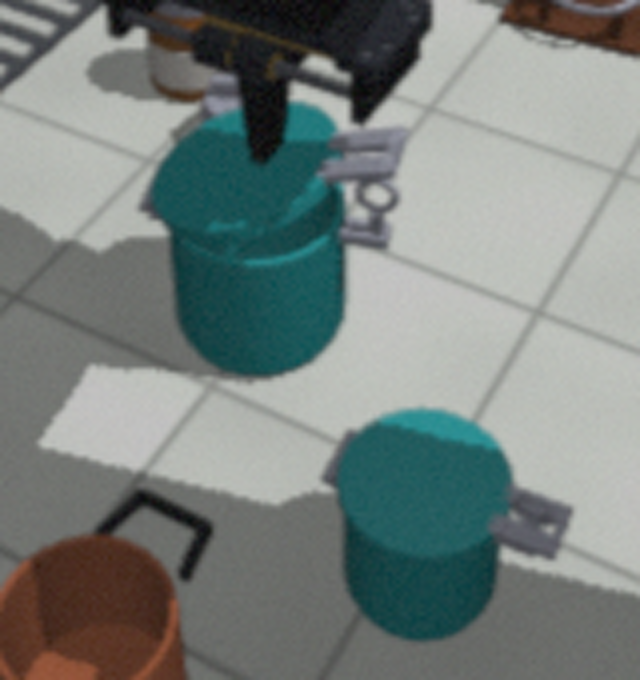

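apply_moves(offset=[[0,0,-0.15],[0,0,-0.3],[0,0,-0.4],[0,0,-0.5],[0,0,-0.5]], yaw=[0,0,0,0,0], jaw=[1,1,1,1,1])

```text
t: 6.4
eef_pos: [529.0, 126.0, 101.2]
tcp_rot: [-1.359, 1.57, -2.934]
ft_force: [0.1, -0.2, 1.0]
opening: 0.002
```

```bash
python3 - <<'E'
from h import *
b=grab("side");crop(b,230,190,390,360,4,"s6");s=env.state();print(s["t"],s["ft_force"],s["moment"],s["eef_pos"],s["tau"])
E
```

```text
6.45 [-0.5965485   0.24579203 -0.56141916] [ 0.03913536 -0.03725069  0.01420775] [529.08471344 125.97921653 101.27618928] [ 2.33344304e-03 -5.48413324e+01 -1.99154180e+01  5.91566926e-02
  3.51517671e-02  4.49213612e-04]
```

View pics/s6.png

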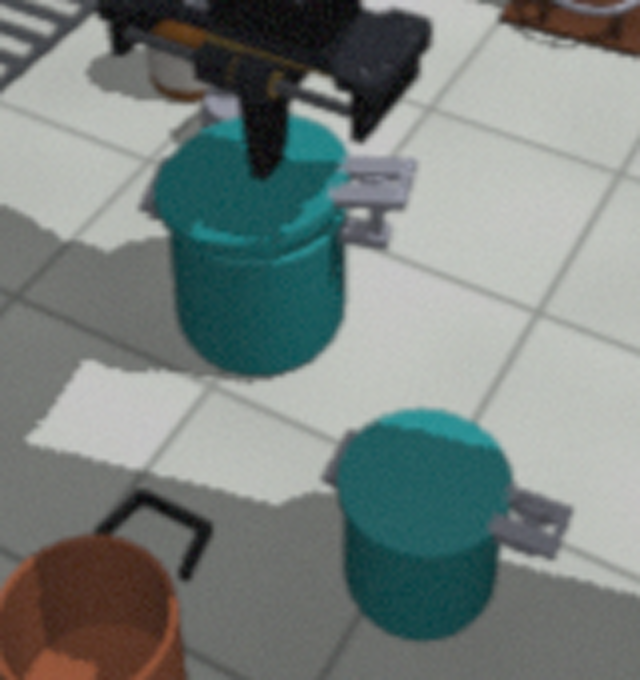

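apply_moves(offset=[[0,0,-0.1],[0,0,-0.16],[0,0,-0.2],[0,0,-0.2]], yaw=[0,0,0,0], jaw=[1,1,1,1])

```text
t: 6.95
eef_pos: [529.1, 126.0, 96.2]
tcp_rot: [-1.364, 1.57, -2.938]
ft_force: [-0.8, -0.1, 0.7]
opening: 0.002
```

```bash
python3 - <<'E'
from h import *
b=grab("side");crop(b,230,190,390,360,4,"s7");s=env.state();print(s["t"],s["ft_force"],s["moment"],s["eef_pos"],s["tau"])
E
```

```text
7.0 [0.58738604 0.37867293 0.86629683] [-0.02347024 -0.04190734 -0.0259683 ] [529.19585536 126.00110273  96.22573082] [-9.74190800e-03 -5.50180864e+01 -1.97032571e+01  5.87790599e-02
  1.15866252e-02 -8.04405681e-04]
```

View pics/s7.png

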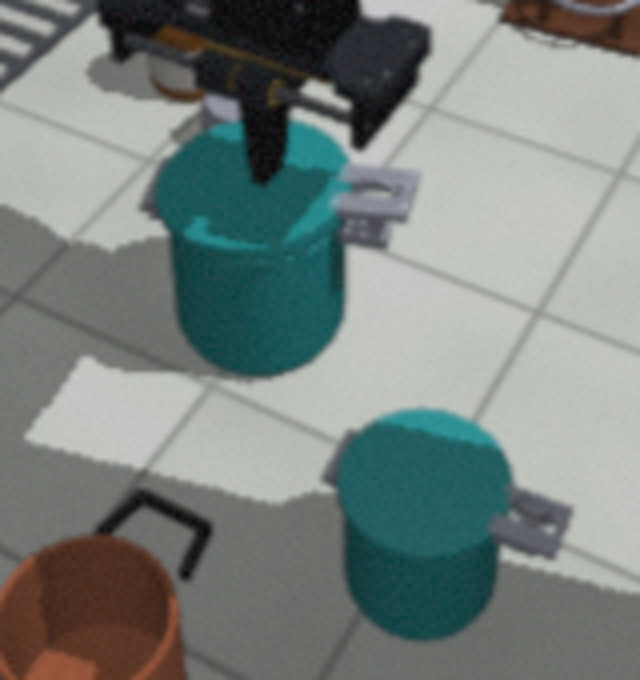

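apply_moves(offset=[[0,0,-0.08],[0,0,-0.12],[0,0,-0.12]], yaw=[0,0,0], jaw=[1,1,1])

```text
t: 7.38
eef_pos: [529.2, 126.0, 93.1]
tcp_rot: [-1.276, 1.571, -2.851]
ft_force: [-0.1, 0.9, 0.2]
opening: 0.004
```

```bash
python3 - <<'E'
from h import *
b=grab("side");crop(b,230,190,390,360,4,"s8");s=env.state();print(s["t"],s["ft_force"],s["moment"],s["eef_pos"],s["tau"])
E
```

```text
7.425 [0.20074632 0.67204212 0.64958367] [ 0.00279233 -0.11435787 -0.01394367] [529.29183696 126.0055313   93.11246453] [-1.17559815e-03 -5.52565777e+01 -1.95038277e+01  5.63601998e-02
  4.89231397e-02  2.89485724e-04]
```

View pics/s8.png

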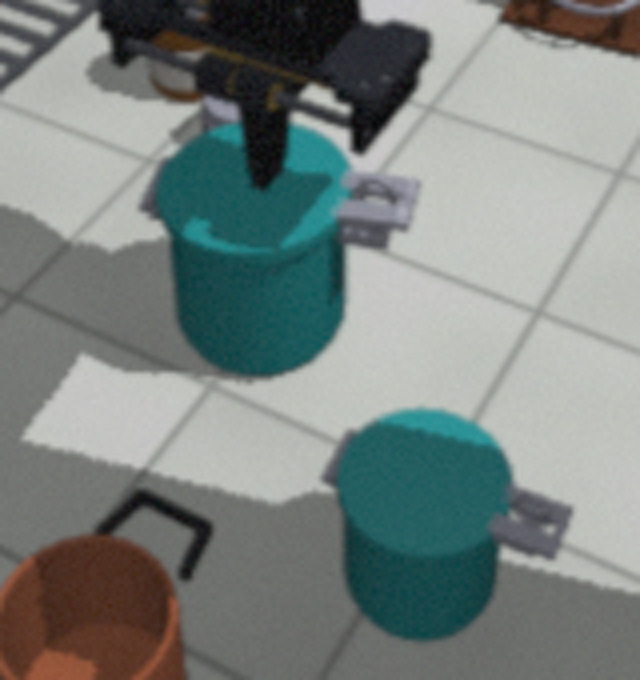

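apply_moves(offset=[[0,0,-0.08],[0,0,-0.12],[0,0,-0.12]], yaw=[0,0,0], jaw=[1,1,1])

```text
t: 7.8
eef_pos: [529.4, 126.1, 90.0]
tcp_rot: [1.739, 1.571, 0.164]
ft_force: [-0.1, -0.3, -0.2]
opening: -0.001
```

```bash
python3 - <<'E'
from h import *
b=grab("side");crop(b,230,190,390,360,4,"s9");s=env.state();print(s["t"],s["ft_force"],s["moment"],s["eef_pos"],s["tau"])
E
```

```text
7.85 [-0.31703799 -0.52413298  0.74068609] [-0.00998506 -0.04206352  0.05707906] [529.41847197 126.04783919  89.9960577 ] [-4.52726645e-04 -5.53919220e+01 -1.93289083e+01  5.64052002e-02
  4.42874548e-02 -1.44791838e-04]
```

View pics/s9.png

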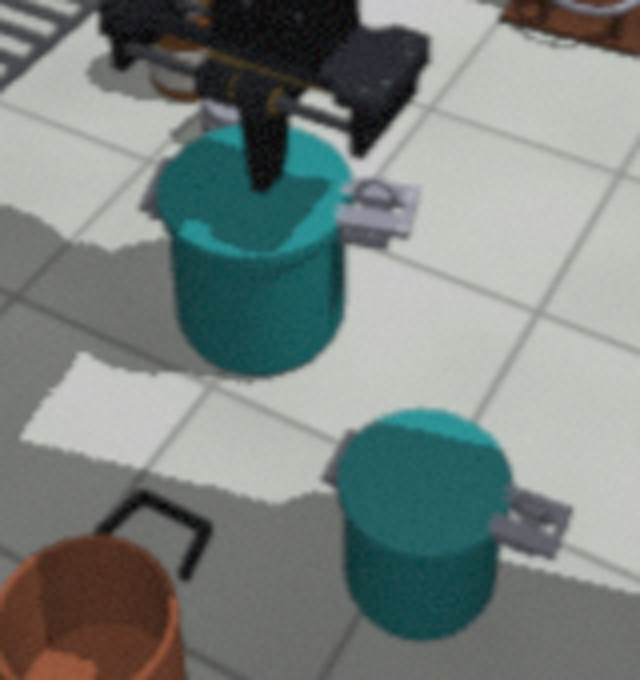

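apply_moves(offset=[[0,0,-0.08],[0,0,-0.12],[0,0,-0.12]], yaw=[0,0,0], jaw=[1,1,1])

```text
t: 8.22
eef_pos: [529.6, 126.1, 89.3]
tcp_rot: [1.645, 1.569, 0.071]
ft_force: [-8.9, -2.4, 29.3]
opening: 0.001
```

```bash
python3 - <<'E'
from h import *
b=grab("side");crop(b,270,190,350,260,8,"s10");s=env.state();print(s["t"],s["ft_force"],s["moment"],s["eef_pos"],s["tau"])
E
```

```text
8.275 [-8.77876548 -1.12340571 28.8801098 ] [-0.32119681  1.61433311 -0.02396019] [529.65747481 126.09575539  89.26374687] [-2.30407272e-01 -4.07819939e+01 -1.74260652e+01  1.86008108e-01
 -2.42666334e+00 -9.15554629e-04]
```

View pics/s10.png

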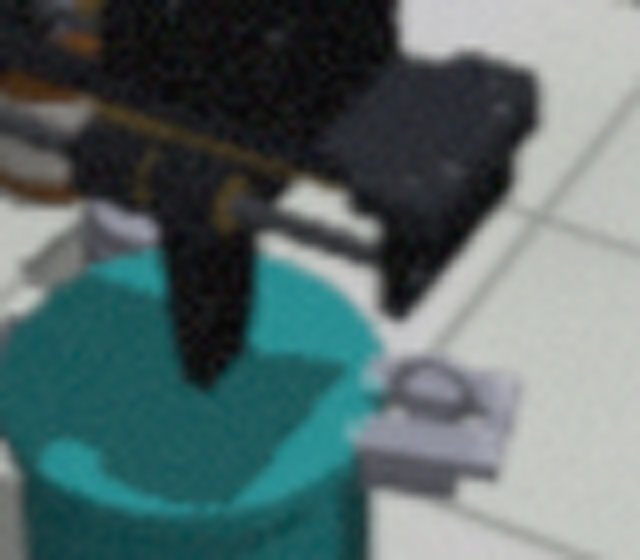

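apply_moves(offset=[[0,0,0.4],[0,0,2],[0,0,4],[-1,-1.4,5.6],[-2.5,-3.5,5.6],[-4,-5.45,5.6],[-4,-5.45,5.6],[-4,-5.45,5.6],[-4,-5.45,5.6]], yaw=[0,0,0,0,0,0,0,0,0], jaw=[1,1,1,1,1,1,1,1,1])

```text
t: 9.4
eef_pos: [430.3, -9.5, 229.2]
tcp_rot: [1.709, 1.569, 0.135]
ft_force: [-0.4, -1.0, -0.4]
opening: 0.005
```

```bash
python3 - <<'E'
from h import *
a=grab("wrist","w5");np.save("w5.npy",a["M"]);crop(a,330,0,480,115,5,"w5c");b=grab("side");crop(b,260,200,345,260,8,"s11");c=grab("top","t11");crop(c,215,175,285,245,8,"t11c");s=env.state();print(s["t"],s["eef_pos"],s["ft_force"])
E
```

```text
9.55 [430.0185542   -9.45377629 229.01969205] [0.73419543 0.79163057 0.40167324]
```

View pics/w5c.png

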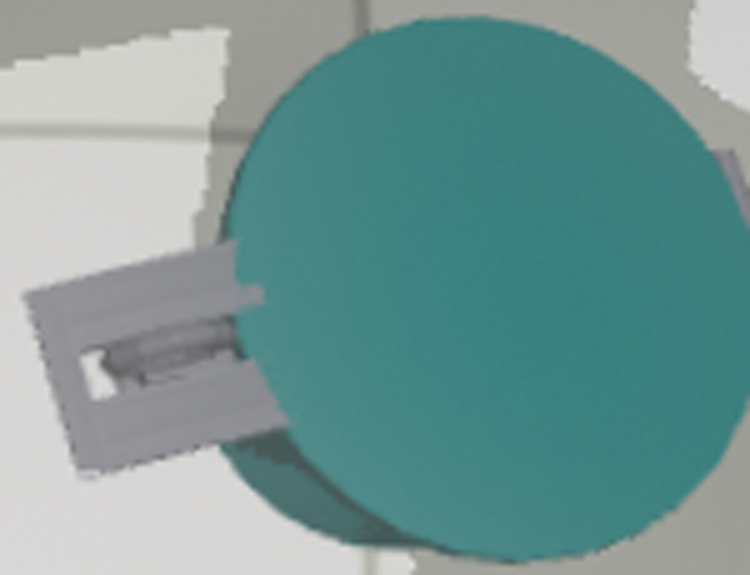

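View pics/s11.png

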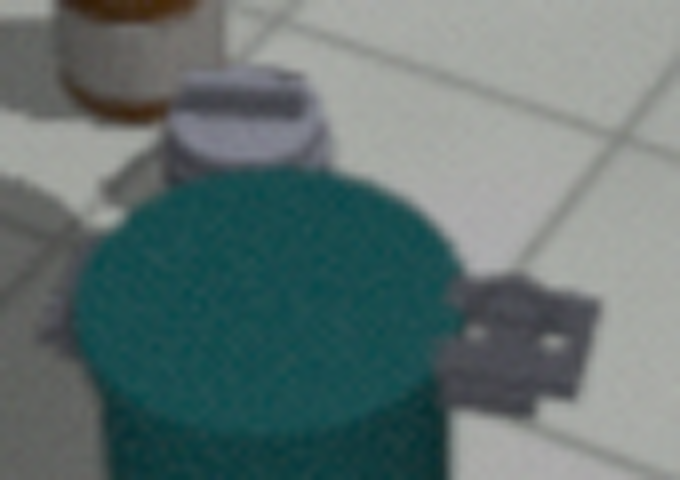

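View pics/t11c.png

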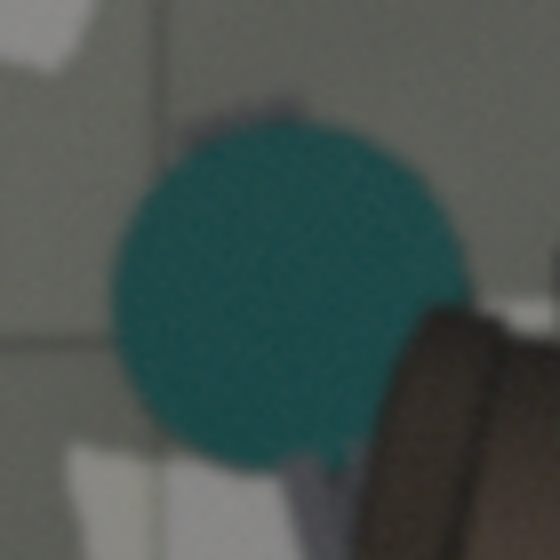

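```bash
python3 - <<'E'
from h import *
from scipy.optimize import least_squares
def fit(P):
    s=least_squares(lambda q:np.hypot(*(P-q[:2]).T)-q[2],[536,128,60],loss="soft_l1");return s.x.round(1),s.fun.round(1)
a=grab("wrist");t=grab("top");b=grab("side")
P=np.array([onz(a,330+u/5-.4,v/5-.4,117)[:2] for u,v in [(235,180),(260,130),(320,70),(390,30),(465,17),(560,35),(640,85),(700,145),(740,215)]]);print("w",fit(P))
P=np.array([onz(t,215+u/8-.4,175+v/8-.4,117)[:2] for u,v in [(115,290),(140,200),(200,140),(285,120),(370,135),(440,200),(468,290),(160,400),(210,450),(270,470)]]);print("t",fit(P))
P=np.array([onz(b,260+u/8-.4,200+v/8-.4,117)[:2] for u,v in [(76,300),(100,245),(160,195),(220,172),(290,166),(370,180),(430,215),(462,265)]]);print("s",fit(P))
# tab corners (top face 117?) in wrist
T=[onz(a,330+u/5-.4,v/5-.4,117)[:2] for u,v in [(22,293),(86,475),(235,243),(285,427)]]
print("tab",np.array(T).round(1)); e=T[0]-T[1];print(np.hypot(*e),np.degrees(np.arctan2(*e[::-1]))-90)
e=T[2]-T[0];print(np.degrees(np.arctan2(*e[::-1])));e=T[3]-T[1];print(np.degrees(np.arctan2(*e[::-1])))
# ring top line z=139: ring outer top
for u,v in [(105,350),(172,343),(235,325)]: print(onz(a,330+u/5-.4,v/5-.4,139)[:2].round(1))
# ring in side: top of ring
print("ring top side",onz(b,260+515/8-.4,200+275/8-.4,139))
E
```

```text
w (array([534.6, 130.3,  59.1]), array([ 0.3, -0.1, -0.9, -0. ,  0.6,  0.5, -0.6, -0.2,  0.2]))
t (array([536.8, 131.1,  58.8]), array([-0.3,  0.7,  1.2, -0.8, -0. , -0.5,  0.3, -2.8, -0. ,  1. ]))
s (array([533.8, 130.1,  58.7]), array([ 0.6, -0.5, -0.4,  0.3,  0. ,  0.3,  0.1, -0.4]))
tab [[435.1 122.9]
 [447.6  85.7]
 [477.7 134.5]
 [487.5  96.5]]
39.275776138382135 18.5972008937659
15.127801400197264
15.0784948836852
[450.  107.7]
[462.4 109.3]
[474.2 113.1]
ring top side [462.22647637 109.91866983 139.        ]
```

apply_moves(offset=[[0.2,-1.5,0],[0.4,-3,0],[0.6,-4.5,0],[0.8,-6,0],[1.1,-7.5,-1],[1.41,-9.43,-2],[1.41,-9.43,-3.2],[1.41,-9.43,-3.2],[1.41,-9.43,-3.2],[1.41,-9.43,-3.2],[1.41,-9.43,-3.2]], yaw=[-1.7,-3.4,-5.1,-6.8,-8.5,-10.2,-11.9,-13.6,-14.1,-14.1,-14.1], jaw=[1,0.2,0.2,0.2,0.2,0.2,0.2,0.2,0.2,0.2,0.2])

```text
t: 11.08
eef_pos: [465.2, -245.4, 149.1]
tcp_rot: [1.744, 1.569, -1.305]
ft_force: [-0.3, 0.3, -0.1]
opening: 0.399
```

```bash
python3 - <<'E'
from h import *
a=grab("wrist","w6");b=grab("side");crop(b,300,60,430,220,5,"s12");s=env.state();print(s["t"],s["eef_pos"],s["opening"],R.from_euler("xyz",s["tcp_rot"]).as_matrix().round(4))
for z in (0,27): print(proj(b,s["eef_pos"]+[0,0,z]))
E
```

```text
11.175 [ 465.08937769 -245.46358311  149.16237187] 0.4040816235494911 [[ 5.000e-04  9.220e-02 -9.957e-01]
 [-1.800e-03 -9.957e-01 -9.220e-02]
 [-1.000e+00  1.900e-03 -3.000e-04]]
(np.float64(378.15942866412763), np.float64(161.54717035750556))
(np.float64(379.1383471279605), np.float64(153.67998869331453))
```

View pics/w6.png

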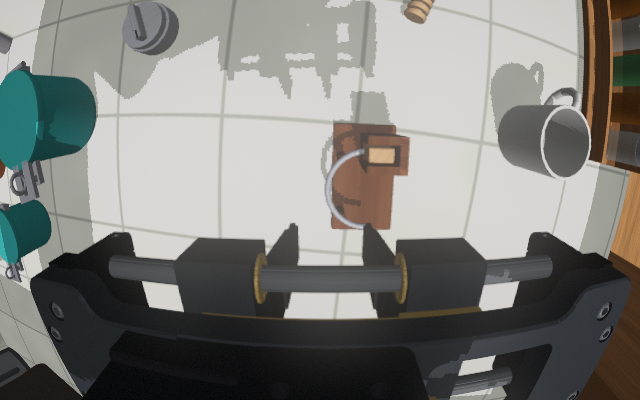

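View pics/s12.png

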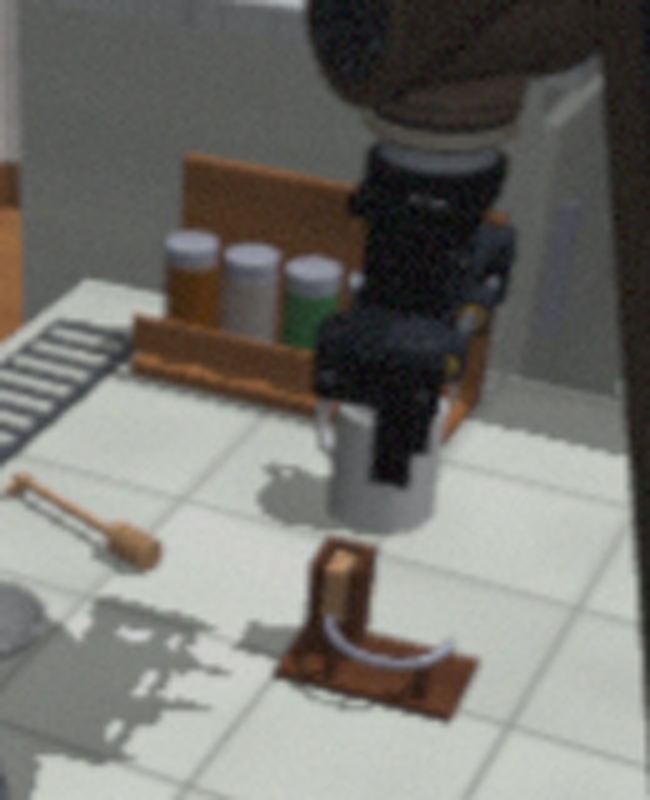

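```bash
python3 - <<'E'
import cv2
f=cv2.imread("pics/w6.png")
cv2.imwrite("pics/w6c.png",cv2.resize(f[115:240,280:420],None,fx=5.5,fy=5.5,interpolation=cv2.INTER_CUBIC))
E
```

```text
(no output)
```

View pics/w6c.png

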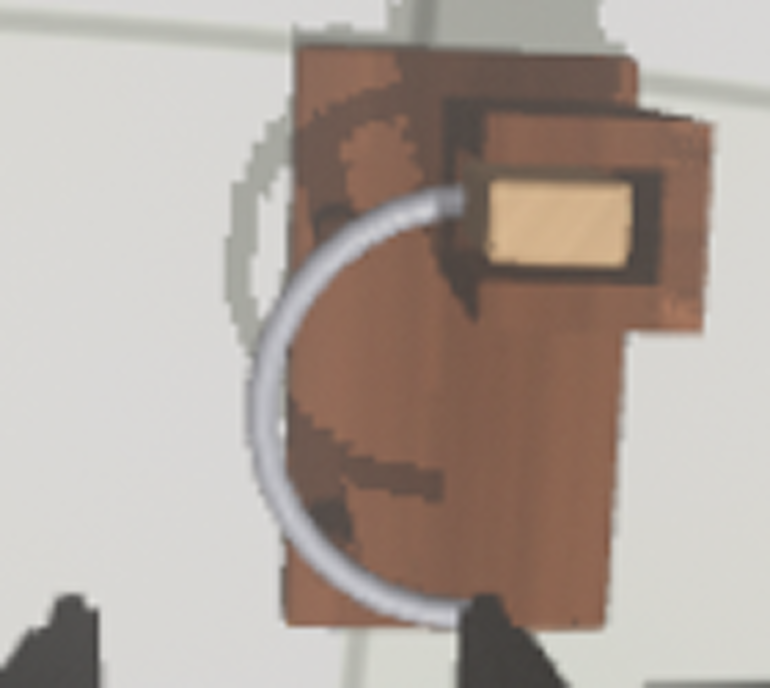

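```bash
python3 - <<'E'
from h import *
from scipy.optimize import least_squares
a=grab("wrist")
P=np.array([onz(a,280+u/5.5-.4,115+v/5.5-.4,38)[:2] for u,v in [(440,202),(385,222),(335,258),(295,305),(268,365),(264,430),(280,495),(320,555),(380,597),(440,613)]])
s=least_squares(lambda q:np.hypot(*(P-q[:2]).T)-q[2],[467,-285,40]);print("circle",s.x,s.fun.round(1))
c=s.x[:2]
H=np.array([onz(a,280+u/5.5-.4,115+v/5.5-.4,75)[:2] for u,v in [(487,180),(634,183),(630,267),(487,264)]])
h=H.mean(0);print(H.round(1),h,np.degrees(np.arctan2(*(h-c)[::-1]))+np.degrees(np.arctan2(8,40)))
# fingertip rays at plane d=-27
s=env.state();z=s["eef_pos"][2]+27
for u,v in [(58,600),(98,600),(460,600),(500,600)]: print(onz(a,280+u/5.5-.4,115+v/5.5-.4,z)[:2])
E
```

```text
circle [ 468.51125636 -283.68069012   40.23995489] [ 0.3 -0.  -0.4 -0.2  0.2 -0.   0.1  0.2  0.1 -0.3]
[[ 515.2 -275.5]
 [ 517.3 -299.6]
 [ 503.5 -300.6]
 [ 501.6 -277. ]] [ 509.41343278 -288.16034932] 5.059735436441582
[ 474.39638436 -221.58939504]
[ 474.8168252  -225.89208096]
[ 478.32387362 -264.47065266]
[ 478.68662285 -268.78348516]
```

apply_moves(offset=[[0,0.04,-2],[0,0.04,-3.5],[0,0.04,-4.6],[0,0.04,-5.2],[0,0.04,-5.5],[0,0.04,-5.68],[0,0.04,-5.68]], yaw=[0,0,0,0,0,0,0], jaw=[0.2,0.2,0.2,0.2,0.2,0.2,0.2])

```text
t: 12.1
eef_pos: [465.3, -244.6, 7.6]
tcp_rot: [1.929, 1.568, -1.12]
ft_force: [0.1, 0.6, -0.8]
opening: 0.402
```

```bash
python3 - <<'E'
from h import *
a=grab("wrist","w7");b=grab("side");crop(b,340,120,430,210,8,"s13");s=env.state();print(s["t"],s["eef_pos"],s["opening"],s["ft_force"])
E
```

```text
12.2 [ 465.37370521 -244.64103297    7.74130791] 0.4013777247374922 [-0.04454267 -0.11316227 -0.14788559]
```

View pics/w7.png

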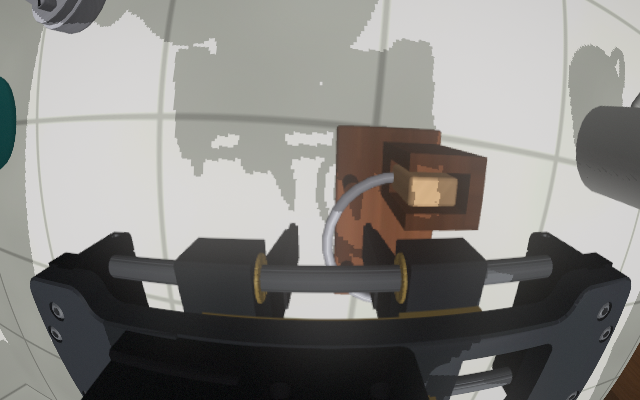

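View pics/s13.png

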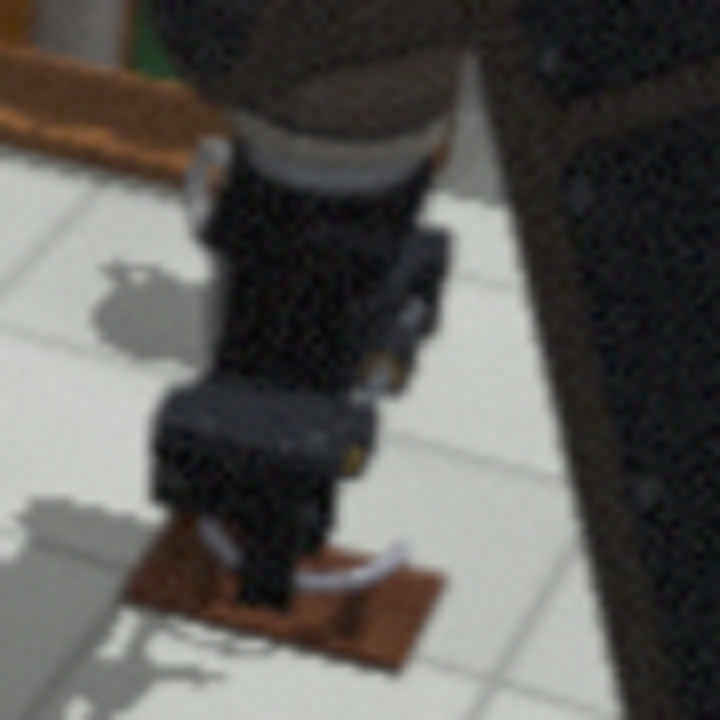

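```bash
python3 - <<'E'
from h import *
b=grab("side")
for y in (-225,-213):
    for z in (20,25,30,35):
        p=proj(b,(466,y,z));print(y,z,(p[0]-340)*8,(p[1]-120)*8)
p=proj(b,(465,-244.3,38));print((p[0]-340)*8,(p[1]-120)*8)
E
```

```text
-225 20 249.73234565481926 634.8570877948023
-225 25 250.93750032175967 624.7915692544848
-225 30 252.14903967349528 614.672725473067
-225 35 253.36701458208654 604.5001315642824
-213 20 238.3642726158323 650.7209173285282
-213 25 239.54796981961817 640.6241580356862
-213 30 240.73798391801574 630.4735165809459
-213 35 241.93436561222916 620.2685604906553
274.50985323016994 574.2237171834895
```

apply_moves(offset=[[-0.01,0.01,-0.1],[-0.01,0.01,-0.1],[-0.01,0.01,-0.1],[-0.01,0.01,-0.1],[-0.01,0.01,-0.1],[-0.01,0.01,-0.1],[-0.01,0.01,-0.1]], yaw=[0,0,0,0,0,0,0], jaw=[0.2,0.6,1,1,1,1,1])

```text
t: 13.12
eef_pos: [465.1, -244.3, 5.2]
tcp_rot: [1.989, 1.568, -1.06]
ft_force: [-0.3, 0.4, 0.7]
opening: 0.059
```

```bash
python3 - <<'E'
from h import *
s=env.state();print(s["t"],s["eef_pos"],s["opening"]*95,s["ft_force"])
E
```

```text
13.125 [ 465.09347051 -244.33974637    5.22635826] 5.614114583994567 [-0.34672886  0.42241851  0.66543583]
```

apply_moves(offset=[[0,0,0.3],[0,0,0.6],[0,0,0.9],[0,0,1.3],[0,0,1.7],[0,0,2.1],[0,0,2.5],[0,0,2.8],[0,0,2.8]], yaw=[0,0,0,0,0,0,0,0,0], jaw=[1,1,1,1,1,1,1,1,1])

```text
t: 14.25
eef_pos: [465.3, -244.5, 75.8]
tcp_rot: [2.102, 1.567, -0.947]
ft_force: [0.1, 0.8, -0.8]
opening: 0.062
```

```bash
python3 - <<'E'
from h import *
a=grab("wrist","w8");b=grab("side");crop(b,330,100,430,210,7,"s14");s=env.state();print(s["t"],s["eef_pos"],s["opening"]*95,s["ft_force"])
E
```

```text
14.35 [ 465.00309536 -244.29048264   75.09445469] 5.522451088701444 [ 0.06538493  0.21186887 -0.76518215]
```

View pics/w8.png

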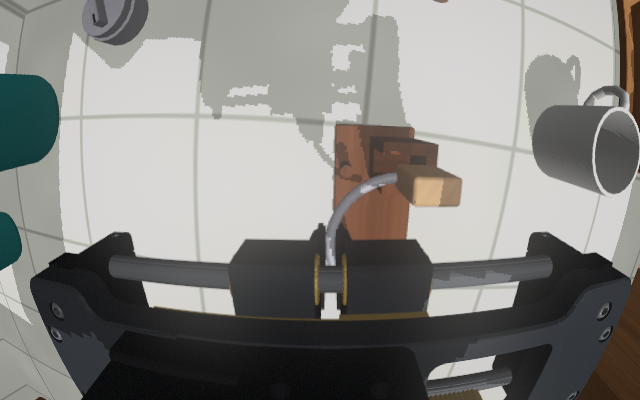

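View pics/s14.png

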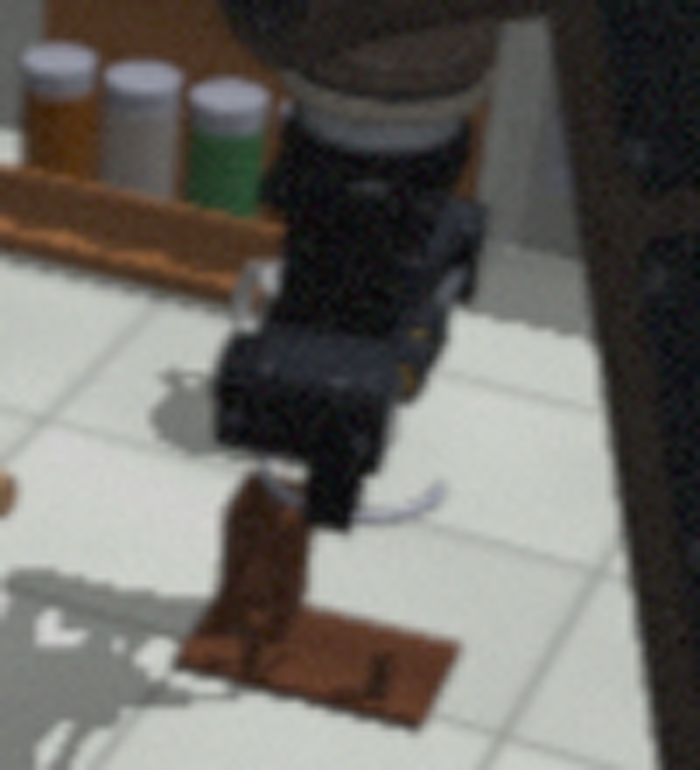

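apply_moves(offset=[[0,1,0.2],[0.2,2.2,0.2],[0.4,3.6,0.2],[0.6,5,0.2],[0.6,6.17,0],[0.6,6.17,-0.8],[0.6,6.17,-1.6],[0.6,6.17,-2.4],[0.6,6.17,-3],[0.6,6.17,-3.5],[0.6,6.17,-3.8],[0.6,6.17,-3.95],[0.6,6.17,-4],[0.6,6.17,-4]], yaw=[0,0,0,0,0,0,0,0,0,0,0,0,0,0], jaw=[1,1,1,1,1,1,1,1,1,1,1,1,1,1])

```text
t: 16.1
eef_pos: [480.1, -90.1, -24.7]
tcp_rot: [2.054, 1.568, -0.996]
ft_force: [0.8, 0.3, -1.3]
opening: 0.058
```

```bash
python3 - <<'E'
from h import *
a=grab("wrist","w9");b=grab("side");crop(b,300,140,400,240,7,"s15");s=env.state();print(s["t"],s["eef_pos"],s["opening"]*95,s["ft_force"])
E
```

```text
16.2 [480.1575049  -90.11204243 -24.59585489] 5.291820123589243 [-0.24770353  0.85630605 -0.36766797]
```

View pics/w9.png

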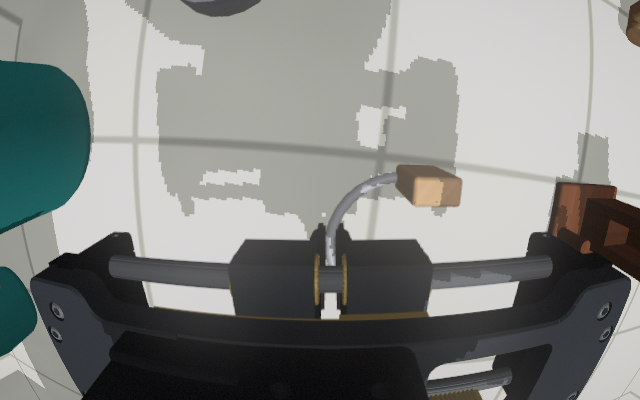

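View pics/s15.png

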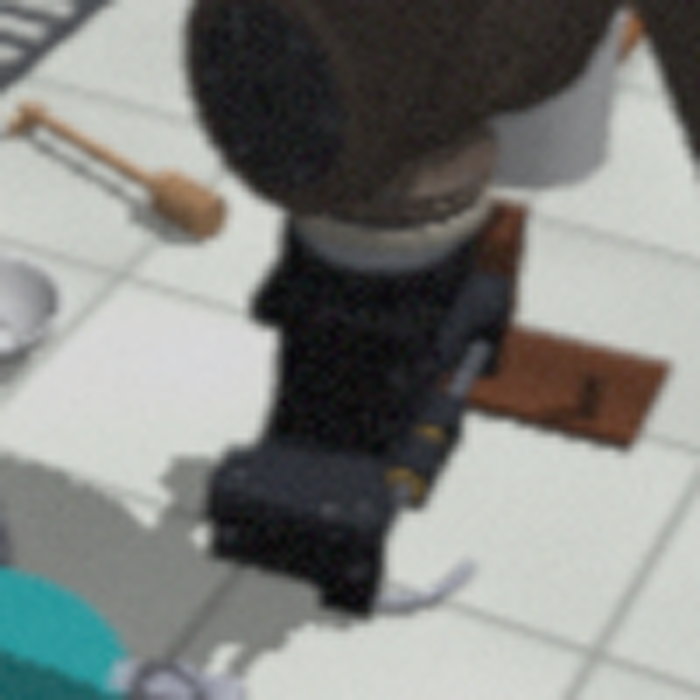

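apply_moves(offset=[[0,0,-0.04],[0,0,-0.06],[0,0,-0.06]], yaw=[0,0,0], jaw=[1,1,1])

```text
t: 16.58
eef_pos: [480.2, -90.1, -26.1]
tcp_rot: [2.084, 1.568, -0.965]
ft_force: [-0.4, -0.2, -0.4]
opening: 0.053
```

apply_moves(offset=[[0,0,-0.02],[0,0,-0.04],[0,0,-0.04]], yaw=[0,0,0], jaw=[1,1,1])

```text
t: 16.95
eef_pos: [480.1, -90.1, -27.2]
tcp_rot: [2.049, 1.568, -1.0]
ft_force: [-0.5, 0.0, -0.7]
opening: 0.061
```

apply_moves(offset=[[0,0,0],[0,0,0],[0,0,0],[0,0,0],[0,0,0.8],[0,0,2],[0,0,3.5],[0,0,5],[0,0,5]], yaw=[0,0,0,0,0,0,0,0,0], jaw=[0.7,0.5,0.2,0.2,0.2,0.2,0.2,0.2,0.2])

```text
t: 18.08
eef_pos: [481.2, -90.4, 100.1]
tcp_rot: [2.48, 1.564, -0.57]
ft_force: [0.2, 0.2, 0.1]
opening: 0.402
```

```bash
python3 - <<'E'
from h import *
a=grab("wrist","w10");b=grab("side","s16");s=env.state();print(s["t"],s["eef_pos"],s["opening"]*95,s["ft_force"])
crop(a,280,100,460,250,4.4,"w10c")
E
```

```text
18.175 [479.93620108 -90.01440845  97.62045859] 38.17872000225683 [-0.35247958  0.54159633  0.28457141]
```

View pics/w10c.png

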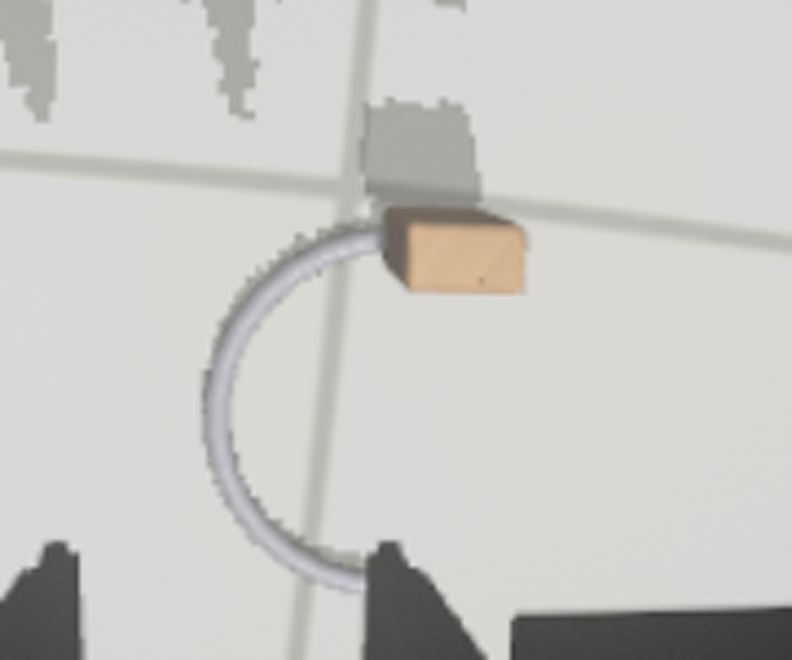

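View pics/s16.png

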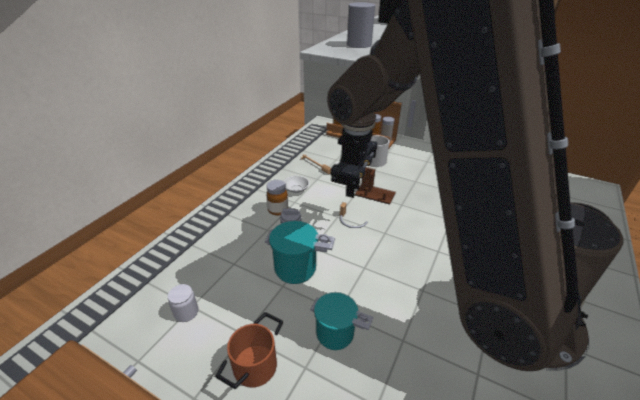

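The pin lies flat on bare sill, with the handle at crop (465,255) and the bar arc intact. Next I measure its pose.

```bash
python3 - <<'E'
from h import *
from scipy.optimize import least_squares
a=grab("wrist");crop(a,280,100,460,250,4.4,"w11c");s=env.state();print(s["eef_pos"],s["tcp_rot"])
P=np.array([onz(a,280+u/4.4-.4,100+v/4.4-.4,3)[:2] for u,v in [(375,240),(330,250),(285,275),(250,307),(226,355),(217,408),(224,460),(245,508),(278,545),(320,570),(358,579)]])
S=least_squares(lambda q:np.hypot(*(P-q[:2]).T)-q[2],[484,-130,40]);print("circle",S.x,S.fun.round(1))
c=S.x[:2]
H=np.array([onz(a,280+u/4.4-.4,100+v/4.4-.4,40)[:2] for u,v in [(410,224),(526,225),(524,292),(408,292)]])
h=H.mean(0);print(H.round(1),h,np.degrees(np.arctan2(*(h-c)[::-1]))+np.degrees(np.arctan2(8,40)),np.hypot(*(h-c)))
e=H[1]-H[0];print(np.degrees(np.arctan2(*e[::-1]))+90);e=H[2]-H[3];print(np.degrees(np.arctan2(*e[::-1]))+90)
E
```

```text
[479.6650822  -89.96189237  97.08948503] [ 1.72490825  1.56869022 -1.32456594]
circle [ 483.34539038 -128.94391559   39.62807878] [-0.3 -0.   0.1  0.6  0.1 -0.3 -0.4 -0.1  0.2  0.3 -0.1]
[[ 529.1 -122. ]
 [ 531.4 -144.5]
 [ 518.5 -145.8]
 [ 516.1 -123.2]] [ 523.78049758 -133.87508188] 4.3568973008439595 40.734681721368524
5.783399695120536
5.922567201283286
```

View pics/w11c.png

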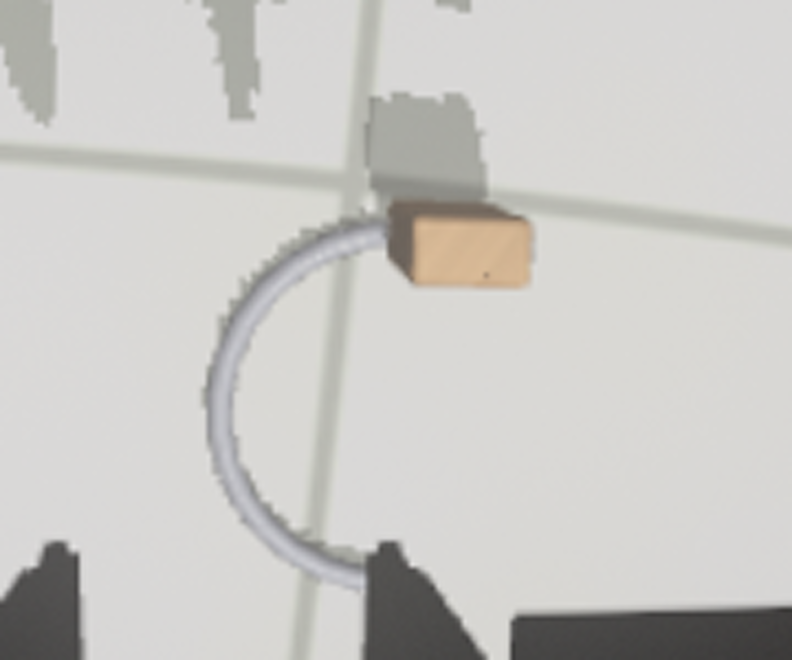

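```bash
python3 - <<'E'
from h import *
from scipy.optimize import least_squares
a=grab("wrist");s=env.state();print(s["eef_pos"],s["tcp_rot"])
P=np.array([onz(a,280+u/4.4-.4,100+v/4.4-.4,3)[:2] for u,v in [(380,231),(335,243),(290,267),(253,302),(230,348),(220,400),(227,455),(248,503),(280,541),(322,567),(360,577)]])
S=least_squares(lambda q:np.hypot(*(P-q[:2]).T)-q[2],[484,-130,40]);print("circle",S.x,S.fun.round(1))
c=S.x[:2]
H=np.array([onz(a,280+u/4.4-.4,100+v/4.4-.4,40)[:2] for u,v in [(414,217),(531,218),(529,286),(411,285)]])
h=H.mean(0);print(H.round(1),h,np.degrees(np.arctan2(*(h-c)[::-1]))+np.degrees(np.arctan2(8,40)),np.hypot(*(h-c)))
e=H[1]-H[0];print(np.degrees(np.arctan2(*e[::-1]))+90);e=H[2]-H[3];print(np.degrees(np.arctan2(*e[::-1]))+90)
m=R.from_euler("xyz",s["tcp_rot"]).as_matrix();print("phi",np.degrees(np.arctan2(m[1,1],m[0,1])))
E
```

```text
[479.56571514 -89.92563257  96.83953556] [ 1.41337806  1.56896171 -1.63609344]
circle [ 484.30028327 -130.21790097   40.35510127] [-0.1 -0.2  0.1  0.5  0.1 -0.1 -0.4 -0.2  0.2  0.3 -0.1]
[[ 530.3 -122.5]
 [ 532.6 -145.1]
 [ 519.5 -146.4]
 [ 517.2 -123.4]] [ 524.88022787 -134.35396532] 5.490222915040632 40.79018180831635
5.8433792072816715
5.488254070670266
phi -84.72183205501932
```

apply_moves(offset=[[0.2,-0.2,0],[0.4,-0.4,0],[0.6,-0.6,0],[0.8,-0.8,0],[1.0,-1.0,0],[1.2,-1.2,0],[1.5,-1.5,0],[1.8,-1.78,0],[1.8,-1.78,0],[1.8,-1.78,0],[1.8,-1.78,0],[1.8,-1.78,0]], yaw=[1.7,3.4,5.1,6.8,8.5,10.2,11.9,13.6,15.03,15.03,15.03,15.03], jaw=[0.2,0.2,0.2,0.2,0.2,0.2,0.2,0.2,0.2,0.2,0.2,0.2])

```text
t: 19.77
eef_pos: [524.4, -134.3, 96.6]
tcp_rot: [1.509, 1.569, 0.031]
ft_force: [-0.1, -0.0, 0.3]
opening: 0.4
```

```bash
python3 - <<'E'
from h import *
a=grab("wrist","w12");s=env.state();print(s["t"],s["eef_pos"],s["tcp_rot"])
m=R.from_euler("xyz",s["tcp_rot"]).as_matrix();print("phi",np.degrees(np.arctan2(m[1,1],m[0,1])))
crop(a,230,140,430,280,4,"w12c")
E
```

```text
19.825 [ 524.48726671 -134.35354731   96.70271617] [ 1.43755011  1.5691932  -0.03932676]
phi 5.381198373567192
```

View pics/w12c.png

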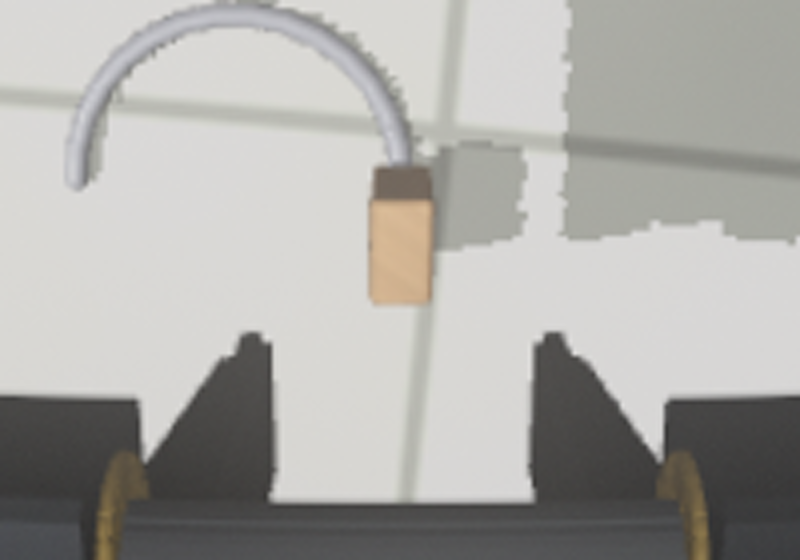

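apply_moves(offset=[[0.01,0,-1.2],[0.01,0,-2.4],[0.01,0,-3.4],[0.01,0,-4.1],[0.01,0,-4.5],[0.01,0,-4.67],[0.01,0,-4.67],[0.01,0,-4.67],[0.01,0,-4.67],[0.01,0,-4.67],[0.01,0,-4.67],[0.01,0,-4.67]], yaw=[0,0,0,0,0,0,0,0,0,0,0,0], jaw=[0.2,0.2,0.2,0.2,0.2,0.2,0.2,0.5,0.8,1,1,1])

```text
t: 21.32
eef_pos: [524.8, -134.4, -19.8]
tcp_rot: [1.355, 1.569, -0.121]
ft_force: [-1.2, -1.3, 5.5]
opening: 0.145
```

```bash
python3 - <<'E'
from h import *
a=grab("wrist","w13");s=env.state();print(s["t"],s["eef_pos"],s["opening"]*95,s["ft_force"])
m=R.from_euler("xyz",s["tcp_rot"]).as_matrix();print("phi",np.degrees(np.arctan2(m[1,1],m[0,1])))
crop(a,230,120,430,270,4,"w13c")
E
```

```text
21.375 [ 524.83996048 -134.39584757  -19.78570582] 14.076215036017471 [-0.58032919  0.07744469  6.33017377]
phi 5.385549362288328
```

View pics/w13c.png

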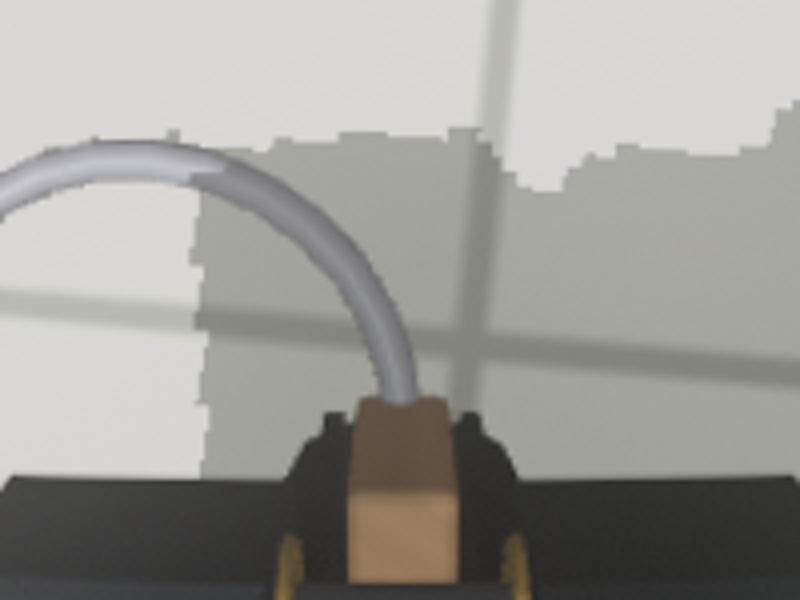

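apply_moves(offset=[[0,0,0.5],[0,0,1.5],[0,0,3],[0,0.2,5],[0.1,1,6.8],[0.2,2.5,6.8],[0.3,4,6.8],[0.4,5.5,6.8],[0.5,7,6.8],[0.52,8.3,6.8],[0.52,9.2,6.8],[0.52,9.5,6.8],[0.52,9.5,6.8],[0.52,9.5,6.8],[0.52,9.5,6.8]], yaw=[0,0,0,0,-0.5,-1,-1.5,-2,-2.5,-3,-3.3,-3.3,-3.3,-3.3,-3.3], jaw=[1,1,1,1,1,1,1,1,1,1,1,1,1,1,1])

```text
t: 23.25
eef_pos: [537.9, 102.4, 150.3]
tcp_rot: [1.349, 1.569, -0.474]
ft_force: [-0.4, -0.0, 0.2]
opening: 0.147
```

```bash
python3 - <<'E'
from h import *
a=grab("wrist","w14");b=grab("side");t=grab("top","t14");s=env.state();print(s["t"],s["eef_pos"],s["opening"]*95,s["ft_force"])
m=R.from_euler("xyz",s["tcp_rot"]).as_matrix();print("phi",np.degrees(np.arctan2(m[1,1],m[0,1])),m.round(4).tolist())
crop(a,190,100,390,250,4,"w14c");crop(b,230,150,370,270,5.5,"s17")
E
```

```text
23.4 [537.8783682  102.69448069 150.20961952] 13.587754126341629 [-0.30484904  0.12571894 -0.75253756]
phi -14.444467694134847 [[0.0016, 0.9684, -0.2494], [-0.0009, -0.2494, -0.9684], [-1.0, 0.0018, 0.0004]]
```

View pics/w14c.png

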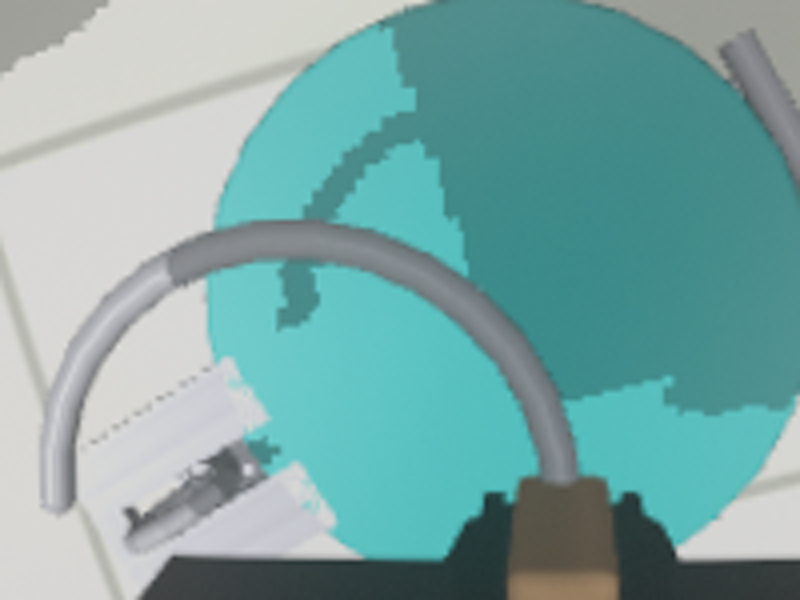

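View pics/s17.png

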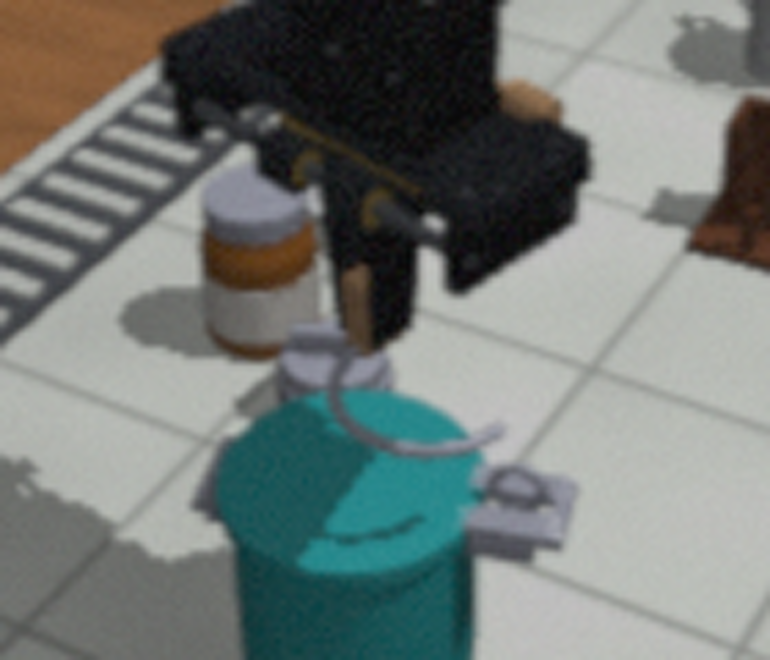

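View pics/t14.png

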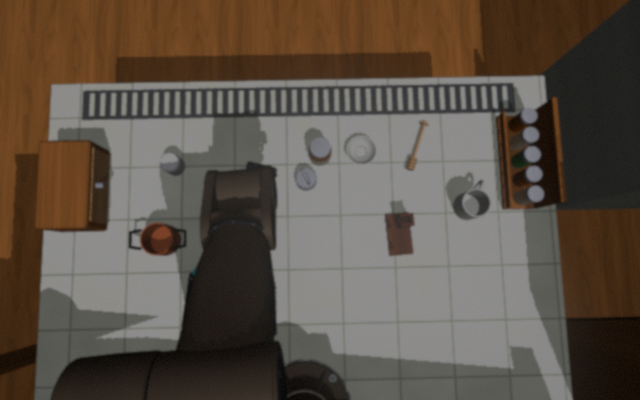

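```bash
python3 - <<'E'
from h import *
from scipy.optimize import least_squares
a=grab("wrist");s=env.state();p=s["eef_pos"];print(p)
W=lambda u,v,z:onz(a,190+u/4-.4,100+v/4-.4,z)[:2]
P=np.array([W(u,v,p[2]+22.8) for u,v in [(558,470),(543,420),(512,357),(470,308),(420,272),(365,250),(300,241),(230,246),(170,269),(115,315),(75,375),(59,430),(58,495)]])
S=least_squares(lambda q:np.hypot(*(P-q[:2]).T)-q[2],[501,121,40]);print("circle",S.x,S.fun.round(1))
S2=least_squares(lambda q:np.hypot(*(P-q[:2]).T)-40,[501,121]);print("r40",S2.x)
print("tip",W(58,512,p[2]+22.8))
th=np.radians(-14.4);c,n=np.cos(th),np.sin(th)
print("expected arc",p[:2]-[40*c+8*n,40*n-8*c], "exp tip",p[:2]-[80*c+8*n,80*n-8*c])
L=np.array([W(u,v,117) for u,v in [(395,22),(300,75),(245,140),(215,210),(208,300),(700,45),(640,15),(225,360)]])
S3=least_squares(lambda q:np.hypot(*(L-q[:2]).T)-60,[535,130]);print("lid",S3.x,S3.fun.round(1))
print("ringtop",W(137,540,132),W(190,510,139),W(235,482,139))
print("tab edge dir",[W(*q,117).round(1) for q in [(82,447),(232,360)]])
E
```

```text
[537.86775356 102.80106805 150.22963228]
circle [501.7559611  120.30843664  39.85867834] [ 0.1 -0.3 -0.1  0.1  0.2  0.1 -0.2  0.   0.1 -0.2  0.   0.   0. ]
r40 [501.7176928  120.13229392]
tip [462.06142744 127.68779223]
expected arc [501.11394621 120.49732883] exp tip [462.37061977 130.44492432]
lid [537.11220015 131.1165469 ] [-1.5  0.2  0.9  1.1  0.3  0.4 -0.2 -1.6]
ringtop [454.54247313 108.33667462] [470.34840419 113.58005726] [480.69779303 116.69730119]
tab edge dir [array([442.8, 126.2]), array([480.3, 135.2])]
```

```bash
python3 - <<'E'
from h import *
a=grab("wrist")
f=cv2.resize(a["frame"][100:250,190:390,::-1],None,fx=4,fy=4,interpolation=cv2.INTER_CUBIC)
ps=np.radians(15.6);ex=np.array([np.cos(ps),np.sin(ps),0]);ey=np.array([-ex[1],ex[0],0]);ez=np.array([0,0,1.])
r=np.array([462.5,110,125.])
def D(p,col):
    u,v=proj(a,p);cv2.circle(f,(int((u-190+.4)*4),int((v-100+.4)*4)),1,col,-1)
for t in np.linspace(0,2*np.pi,50):
    for rad,y,col in [(14,0,(0,0,255)),(8.5,0,(0,255,255))]: D(r+rad*(np.cos(t)*ex+np.sin(t)*ez)+y*ey,col)
    D(r+75*ex-8*ez+60*(np.cos(t)*ex+np.sin(t)*ey),(255,0,0))
for sx,sy in [(-24,20),(-24,-20)]: D(r+sx*ex+sy*ey-8*ez,(0,255,0))
cv2.imwrite("pics/o2.png",f)
E
```

```text
(no output)
```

View pics/o2.png

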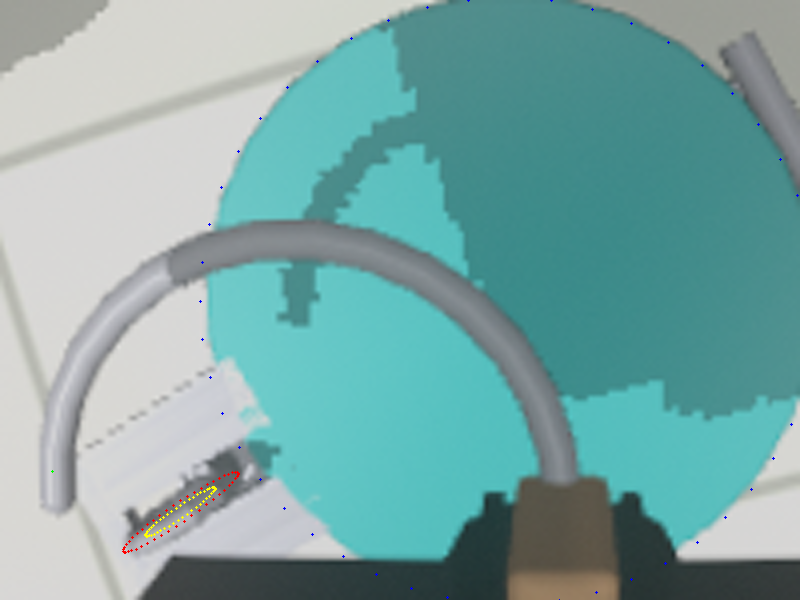

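apply_moves(offset=[[0.01,0.02,-0.6],[0.01,0.02,-1.2],[0.01,0.02,-1.6],[0.01,0.02,-1.85],[0.01,0.02,-1.98],[0.01,0.02,-1.98]], yaw=[0,0,0,0,0,0], jaw=[1,1,1,1,1,1])

```text
t: 24.25
eef_pos: [538.1, 103.4, 100.7]
tcp_rot: [1.341, 1.569, -0.482]
ft_force: [-0.5, 0.1, 0.4]
opening: 0.147
```

```bash
python3 - <<'E'
from h import *
a=grab("wrist","w15");b=grab("side");s=env.state();print(s["t"],s["eef_pos"],s["opening"]*95,s["ft_force"])
m=R.from_euler("xyz",s["tcp_rot"]).as_matrix();print("phi",np.degrees(np.arctan2(m[1,1],m[0,1])))
crop(a,180,130,380,280,4,"w15c");crop(b,260,200,350,260,8,"s18")
E
```

```text
24.35 [538.29206191 103.40235992 100.99792415] 13.64758511633965 [ 0.60336427  0.49239711 -1.77669056]
phi -14.428554356266119
```

View pics/w15c.png

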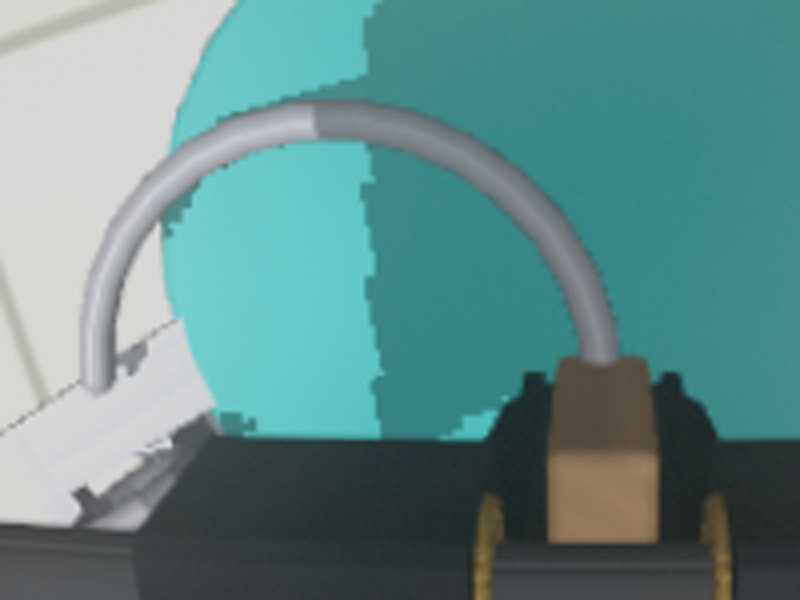

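View pics/s18.png

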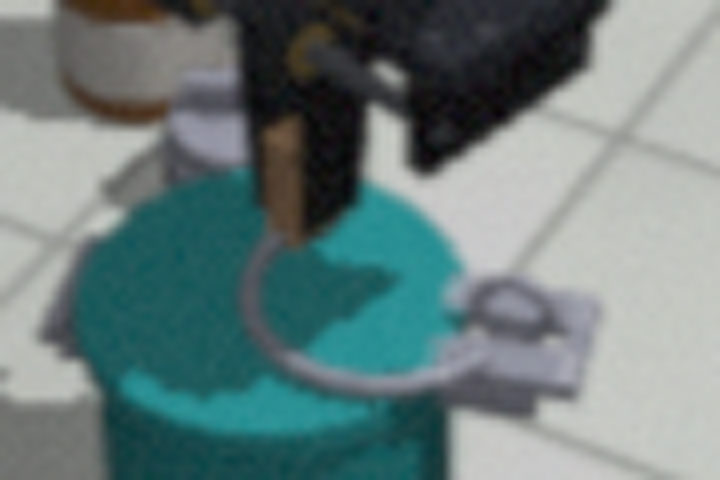

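```bash
cat > arc.py <<'E'
from h import *
import sys
s=env.state();p=s["eef_pos"][:2];m=R.from_euler("xyz",s["tcp_rot"]).as_matrix();t0=np.degrees(np.arctan2(m[1,1],m[0,1]))
d0=R.from_euler("z",t0,degrees=True).as_matrix()[:2,:2]@[40,-8.];C=p-d0
print("phi",t0,"arc",C,"z",s["eef_pos"][2],"t",s["t"],"ft",s["ft_force"])
C=np.array([float(sys.argv[3]),float(sys.argv[4])]) if len(sys.argv)>4 else C
for k in np.arange(float(sys.argv[2]),float(sys.argv[1])+1e-6,float(sys.argv[2])):
    d=R.from_euler("z",t0+k,degrees=True).as_matrix()[:2,:2]@[40,-8.]
    o=(C+d-p)/25;print([round(o[0],2),round(o[1],2)],round(k/6,2))
E
python3 arc.py 33 3
```

```text
phi -14.428554356266119 arc [501.54707837 121.1169354 ] z 100.99792415182256 t 24.35 ft [ 0.60336427  0.49239711 -1.77669056]
[np.float64(0.04), np.float64(0.08)] 0.5
[np.float64(0.07), np.float64(0.16)] 1.0
[np.float64(0.09), np.float64(0.24)] 1.5
[np.float64(0.12), np.float64(0.32)] 2.0
[np.float64(0.13), np.float64(0.4)] 2.5
[np.float64(0.15), np.float64(0.49)] 3.0
[np.float64(0.16), np.float64(0.57)] 3.5
[np.float64(0.16), np.float64(0.66)] 4.0
[np.float64(0.16), np.float64(0.74)] 4.5
[np.float64(0.16), np.float64(0.83)] 5.0
[np.float64(0.15), np.float64(0.91)] 5.5
```

apply_moves(offset=[[0.04,0.08,-0.02],[0.07,0.16,-0.02],[0.09,0.24,-0.02],[0.12,0.32,-0.02],[0.13,0.4,-0.02],[0.15,0.49,-0.02],[0.16,0.57,-0.02],[0.16,0.66,-0.02],[0.16,0.74,-0.02],[0.16,0.83,-0.02],[0.15,0.91,-0.02],[0.15,0.91,-0.02]], yaw=[0.5,1,1.5,2,2.5,3,3.5,4,4.5,5,5.5,5.5], jaw=[1,1,1,1,1,1,1,1,1,1,1,1])

```text
t: 25.85
eef_pos: [542.2, 126.3, 100.8]
tcp_rot: [1.454, 1.568, 0.207]
ft_force: [0.1, -0.3, -0.6]
opening: 0.147
```

```bash
python3 arc.py 39 3; python3 - <<'E'
from h import *
a=grab("wrist","w16");b=grab("side");crop(b,260,200,350,260,8,"s19")
E
```

```text
phi 18.560529585934773 arc [501.69873363 121.12789367] z 100.84674617984524 t 25.85 ft [ 0.12665337 -0.33013361 -0.56121318]
[np.float64(-0.01), np.float64(0.08)] 0.5
[np.float64(-0.03), np.float64(0.17)] 1.0
[np.float64(-0.05), np.float64(0.25)] 1.5
[np.float64(-0.08), np.float64(0.33)] 2.0
[np.float64(-0.11), np.float64(0.41)] 2.5
[np.float64(-0.14), np.float64(0.49)] 3.0
[np.float64(-0.18), np.float64(0.57)] 3.5
[np.float64(-0.22), np.float64(0.64)] 4.0
[np.float64(-0.27), np.float64(0.71)] 4.5
[np.float64(-0.32), np.float64(0.78)] 5.0
[np.float64(-0.37), np.float64(0.85)] 5.5
[np.float64(-0.43), np.float64(0.91)] 6.0
[np.float64(-0.49), np.float64(0.97)] 6.5
```

View pics/s19.png

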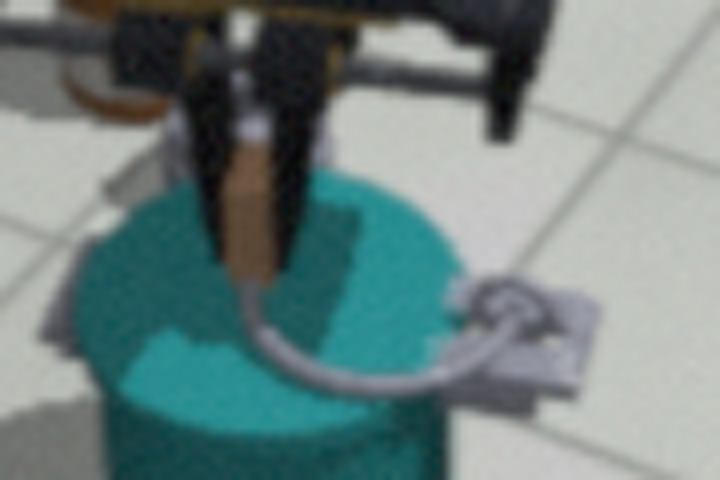

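View pics/w16.png

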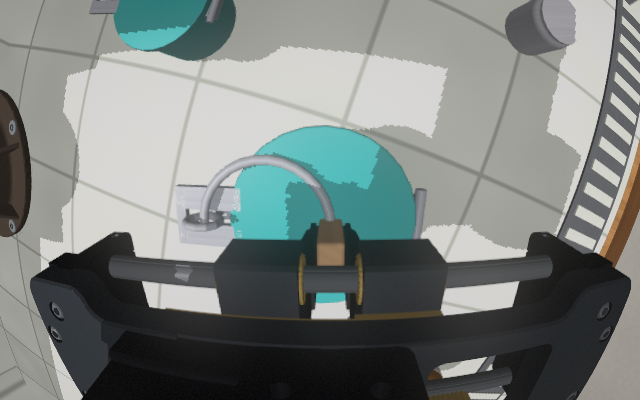

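```bash
python3 - <<'E'
import cv2
f=cv2.imread("pics/w16.png")
cv2.imwrite("pics/w16c.png",cv2.resize(f[170:255,165:270],None,fx=7,fy=7,interpolation=cv2.INTER_CUBIC))
E
```

```text
(no output)
```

View pics/w16c.png

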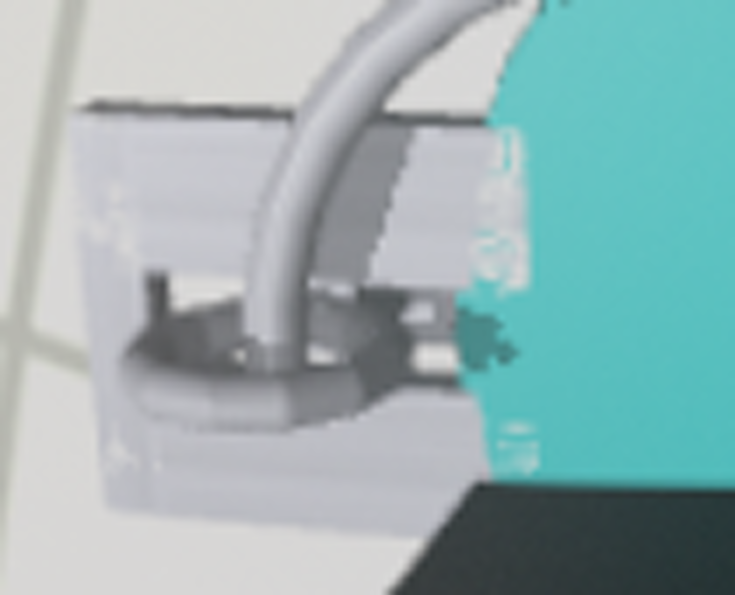

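```bash
python3 arc.py 57 3|tail -8
```

```text
[np.float64(-0.43), np.float64(0.91)] 6.0
[np.float64(-0.49), np.float64(0.97)] 6.5
[np.float64(-0.55), np.float64(1.03)] 7.0
[np.float64(-0.62), np.float64(1.08)] 7.5
[np.float64(-0.69), np.float64(1.14)] 8.0
[np.float64(-0.76), np.float64(1.18)] 8.5
[np.float64(-0.83), np.float64(1.23)] 9.0
[np.float64(-0.91), np.float64(1.26)] 9.5
```

apply_moves(offset=[[-0.01,0.08,0],[-0.03,0.17,0],[-0.05,0.25,0],[-0.08,0.33,0],[-0.11,0.41,0],[-0.14,0.49,0],[-0.18,0.57,0],[-0.22,0.64,0],[-0.27,0.71,0],[-0.32,0.78,0],[-0.37,0.85,0],[-0.43,0.91,0],[-0.49,0.97,0],[-0.49,0.97,0]], yaw=[0.5,1,1.5,2,2.5,3,3.5,4,4.5,5,5.5,6,6.5,6.5], jaw=[1,1,1,1,1,1,1,1,1,1,1,1,1,1])

```text
t: 27.7
eef_pos: [529.9, 150.4, 100.8]
tcp_rot: [1.437, 1.568, 0.869]
ft_force: [0.7, 0.3, -0.3]
opening: 0.146
```

```bash
python3 arc.py 48 3 501.7 121.1; python3 - <<'E'
from h import *
a=grab("wrist","w17");b=grab("side");crop(b,260,200,350,260,8,"s20");crop(a,150,170,350,280,4,"w17c")
E
```

```text
phi 57.442560247188595 arc [501.5886371  120.98246144] z 100.80418906568461 t 27.7 ft [ 0.72772212  0.29197696 -0.32272704]
[np.float64(-0.06), np.float64(0.06)] 0.5
[np.float64(-0.12), np.float64(0.12)] 1.0
[np.float64(-0.19), np.float64(0.17)] 1.5
[np.float64(-0.26), np.float64(0.21)] 2.0
[np.float64(-0.34), np.float64(0.26)] 2.5
[np.float64(-0.41), np.float64(0.3)] 3.0
[np.float64(-0.49), np.float64(0.33)] 3.5
[np.float64(-0.57), np.float64(0.36)] 4.0
[np.float64(-0.65), np.float64(0.39)] 4.5
[np.float64(-0.74), np.float64(0.41)] 5.0
[np.float64(-0.82), np.float64(0.43)] 5.5
[np.float64(-0.9), np.float64(0.44)] 6.0
[np.float64(-0.99), np.float64(0.45)] 6.5
[np.float64(-1.07), np.float64(0.46)] 7.0
[np.float64(-1.16), np.float64(0.46)] 7.5
[np.float64(-1.24), np.float64(0.46)] 8.0
```

View pics/s20.png

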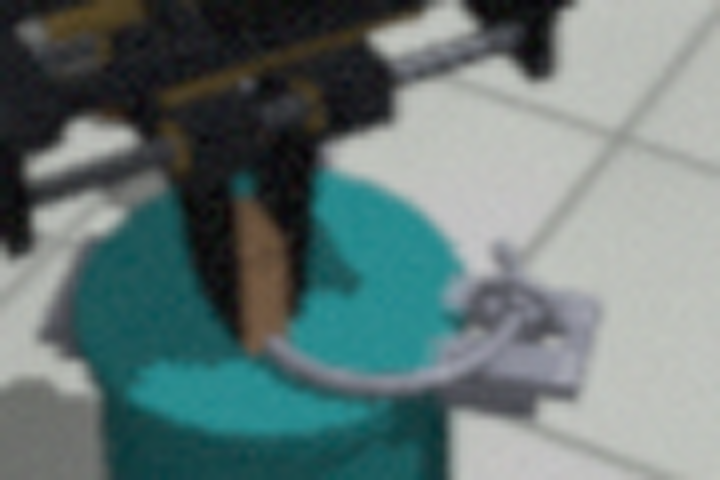

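View pics/w17c.png

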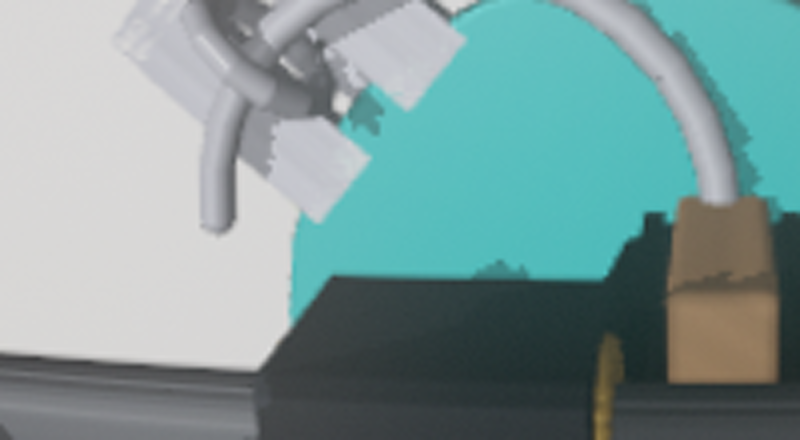

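apply_moves(offset=[[-0.06,0.06,0],[-0.12,0.12,0],[-0.19,0.17,0],[-0.26,0.21,0],[-0.34,0.26,0],[-0.41,0.3,0],[-0.49,0.33,0],[-0.57,0.36,0],[-0.65,0.39,0],[-0.74,0.41,0],[-0.82,0.43,0],[-0.9,0.44,0],[-0.99,0.45,0],[-1.07,0.46,0],[-1.16,0.46,0],[-1.24,0.46,0],[-1.24,0.46,0]], yaw=[0.5,1,1.5,2,2.5,3,3.5,4,4.5,5,5.5,6,6.5,7,7.5,8,8], jaw=[1,1,1,1,1,1,1,1,1,1,1,1,1,1,1,1,1])

```text
t: 29.92
eef_pos: [499.0, 161.8, 100.8]
tcp_rot: [1.399, 1.568, 1.667]
ft_force: [0.0, -0.5, -0.1]
opening: 0.145
```

```bash
python3 arc.py 3 3 501.7 121.1; python3 - <<'E'
from h import *
a=grab("wrist","w18");b=grab("side");crop(b,260,200,350,260,8,"s21")
E
```

```text
phi 105.32787635894837 arc [501.85087514 121.0613029 ] z 100.84837181253475 t 29.925 ft [ 0.04693028 -0.45496144 -0.08795149]
[np.float64(-0.09), np.float64(-0.01)] 0.5
```

View pics/s21.png

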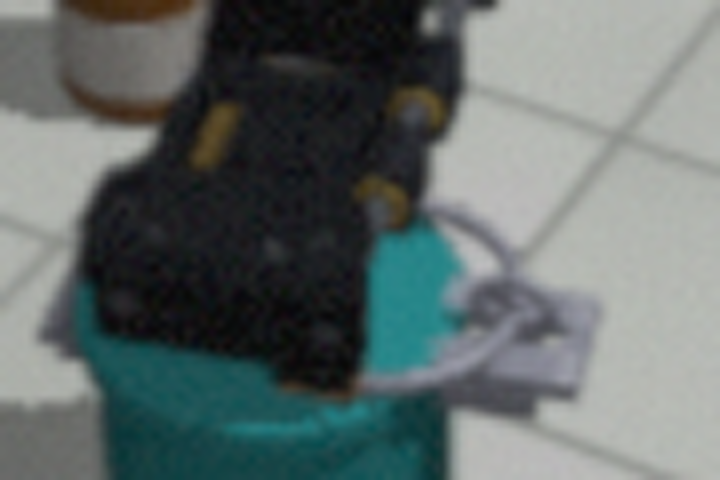

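View pics/w18.png

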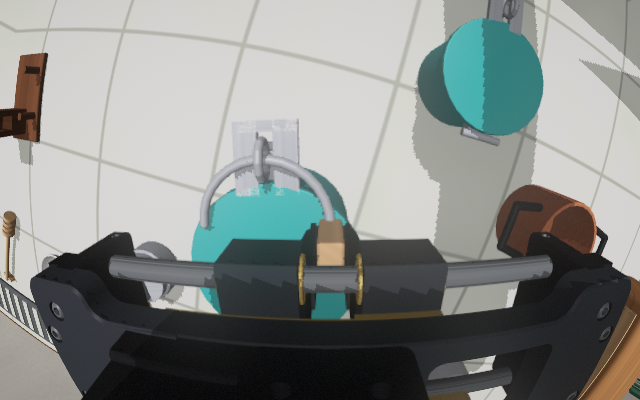

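apply_moves(offset=[[0,0,-0.04],[0,0,-0.08],[0,0,-0.1],[0,0,-0.12],[0,0,-0.12]], yaw=[0,0,0,0,0], jaw=[1,1,1,1,1])

```text
t: 30.65
eef_pos: [499.1, 161.8, 97.8]
tcp_rot: [1.398, 1.568, 1.665]
ft_force: [0.3, -1.1, -0.5]
opening: 0.146
```

apply_moves(offset=[[0,0,-0.02],[0,0,-0.03],[0,0,-0.03]], yaw=[0,0,0], jaw=[1,1,1])

```text
t: 31.02
eef_pos: [499.2, 161.8, 97.2]
tcp_rot: [1.305, 1.568, 1.573]
ft_force: [1.0, 1.8, 3.0]
opening: 0.146
```

```bash
python3 - <<'E'
from h import *
a=grab("wrist","w19");crop(a,180,110,380,250,4,"w19c");s=env.state();print(s["eef_pos"],s["ft_force"])
E
```

```text
[499.16082277 161.803041    97.1792775 ] [0.02786709 0.82178737 2.26548755]
```

View pics/w19c.png

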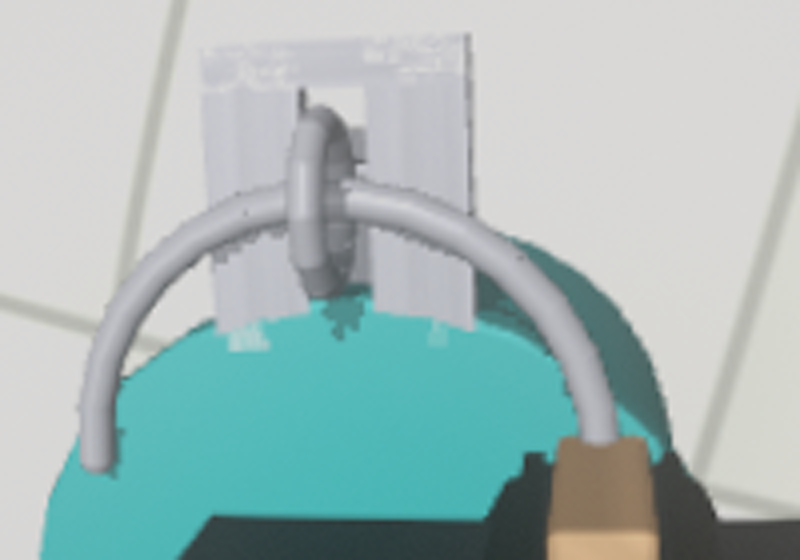

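apply_moves(offset=[[0,0,0],[0,0,0],[0,0,0],[0,0,0],[0,0,0.6],[0,0,1.6],[0,0,3],[0,0,4.5],[0,0,5],[0,0,5]], yaw=[0,0,0,0,0,0,0,0,0,0], jaw=[0.6,0.5,0.4,0.4,0.4,0.4,0.4,0.4,0.4,0.4])

```text
t: 32.33
eef_pos: [499.2, 161.8, 222.8]
tcp_rot: [0.886, 1.567, 1.153]
ft_force: [0.4, -0.8, -0.3]
opening: 0.302
```

```bash
python3 - <<'E'
from h import *
a=grab("wrist","w20");crop(a,200,110,400,250,4,"w20c");b=grab("side");crop(b,260,200,350,260,8,"s22");s=env.state();print(s["eef_pos"],s["ft_force"])
E
```

```text
[498.65714142 161.68424514 221.23627821] [-0.39345549 -0.82053107 -0.55602058]
```

View pics/w20c.png

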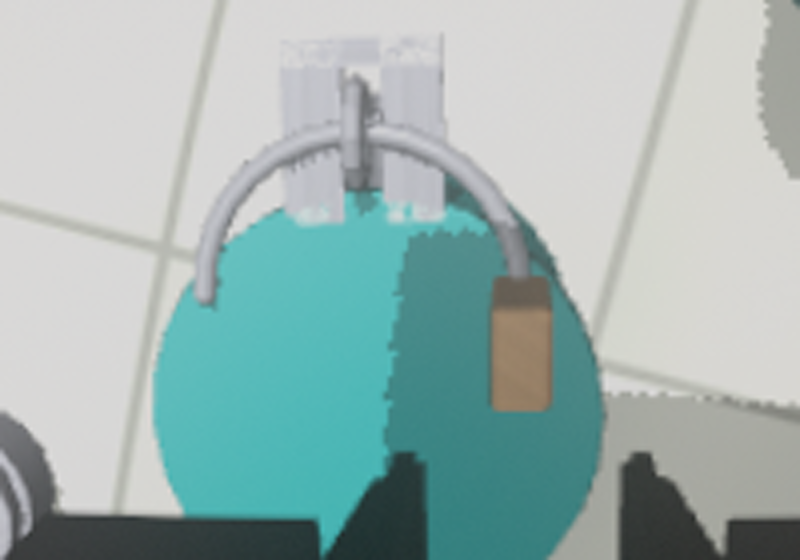

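View pics/s22.png

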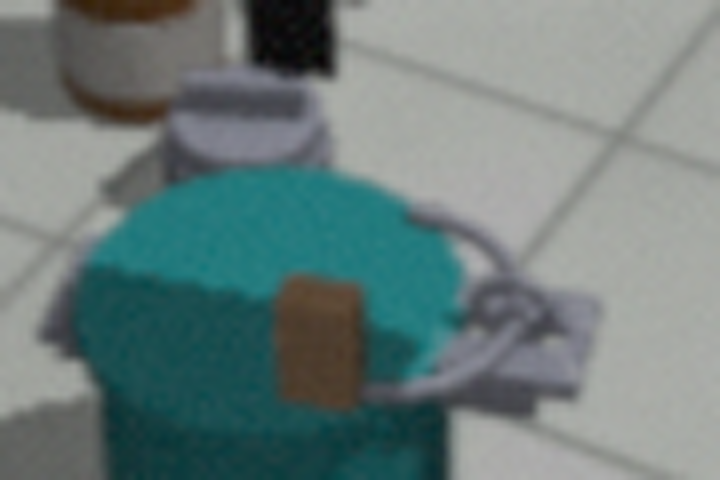

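```bash
python3 - <<'E'
from h import *
t=grab("top","t20");env.job_done();print(env.state()["t"])
E
```

```text
the job is handed in; nothing more can be done
the job is handed in; nothing more can be done
```

View pics/t20.png

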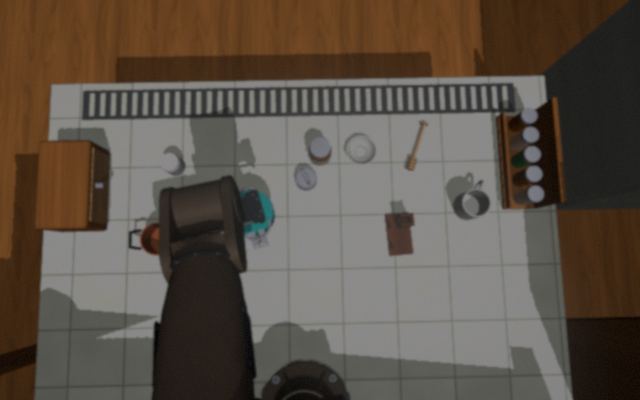

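The job is done and handed in at about 32.5 s. I shut the large jar's lid, then lifted the pin out by its bare curve, laid it on the bare sill and let go. I re-gripped it by the handle and turned it about 120° along its own arc through the ring, then lowered it onto the lid and released it.

**Last checks:** the final wrist and side pictures show the lid shut, the ring at about the middle of the curve, the pin flat on the lid, and the gripper clear above it. In the last top view the bystanders in sight stand where they started. The arm hid part of the terracotta pot and the small jar, so I did not confirm those two from above.

**What disagreed:** the finger tips sit about 27 mm above the reported TCP point. I saw this when the lid stayed open after the first press, and corrected every later height for it. The force sensor also read almost nothing while the lid was moving. The lid push peaked near 29 N on the finger tips when it reached its stop.

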